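# Ready the embedding station for a wax refill

### The arm

A 6-joint arm with a two-finger parallel gripper is mounted at the origin on the work surface. World frame = base frame: x ahead of the robot, y to its left, z up, the work surface at z = 0. Lengths are in mm, angles in degrees, forces in N, time in s.
With the tool pointing down it reaches from about 275 to 850 mm from the base axis. Payload 5.2 kg.
Tool frame: the origin (TCP) lies at the very end of the fingers, on their centre line; the grasp point (between the pads) lies 19 mm behind it; y points along the fingers, z is the direction in which the jaws open and shut, and the axes are right-handed (so a half turn about y gives the same grasp; the last joint's range is limited). The gripper opens to 85 mm and grips with 20 to 120 N. Pads are 22 mm wide; open, the fingers measure 114 mm over their backs; the gripper's body (76 mm by 85 mm) begins 54 mm behind the grasp point. The pads swing forward as they close: fully open they stand 13 mm farther back than shut.
Start: joints at [65.386, 14.817, 87.949, -0, 77.235, -11.62], TCP at [123.65, 535.925, 231.31] pointing down, gripper open.
Joint ranges: [-179.93, 179.93], [-52.35, 119.4], [10.71, 147.94], [-69.91, 249.91], [12.55, 155.21], [-178.61, 178.61]. Speed limits (degrees/s): [147.25, 147.25, 180, 180, 180, 180].

### API

Orientations are given as [roll, pitch, yaw] about the fixed x, y, z axes, in that order (R = Rz(yaw) Ry(pitch) Rx(roll)).
In Python, from rig import observe, imaging, ticket gives the robot as it stands. The module is installed in compiled form; this text tells all that it offers.
- The arm moves only by the tool carry_out, never from a script. Its argument "plan" is a list of rows, each a list of 3 entries, a list of its own where there are three numbers: the shift along the tool's x, y, z in mm, then the turn about the tool's y in rad, then the gripper command: -1 is fully open, 1 is shut, values between are in proportion. In form: [[[tx, ty, tz], spin, gripper], ...]. A call has 1 to 5 rows; each row is the pose to reach, as a shift and turn from the pose commanded when the call began, along the tool's axes at that moment; what a row does not reach only later rows make up. A row lasts 1/10 s, in which the tool goes at most 50 mm and 8.59 degrees, less where a joint would pass 70% of its speed; a pose out of reach is approached as far as the arm can. A call with a gripper value outside its range is refused whole. The fingers move at their own pace and stop on an object; "newtons" is the grip in N (left out, the last holds). Time passes only in rows, so rows that repeat a pose let the fingers close. It gives the time, the measured TCP pose, the force and the opening at its end, in the units of the state.
- observe(): the state, without advancing time (a new reading comes with each control period).
- imaging.grab_frame(name): name is "side" or "top"; returns a dict with "img" (420x560x3 uint8, blue, green, red), "fx", "fy", "cx", "cy" (pixels), "distortion" ([k1, k2, p1, p2, k3] as OpenCV has them; the pictures are not rectified), "origin" and "orientation" of the camera in the world. Camera axes: x right, y down, z forward; pixel columns grow to the right and rows downward; lengths in mm; the calibration is good to about 2 mm. A picture is of the moment at which its call begins. There is no depth.
- ticket.hand_in(): hands the job in, once; it reports no verdict.
The state is a dict: "t": time; "q": joint angles; "qd": joint speeds; "tau": joint torques, N m; "tool_pos": TCP position; "ee_rot": TCP orientation; "contact_force": force on the tool from outside, world axes, zero at the start; "ft_torque": the same for the moment, N m; "grip_width": finger opening in mm.
Only numpy, scipy, OpenCV 4.12 (cv2) and the standard library are available. Lean on these libraries where they do the work, as an engineer would, in place of code of your own. Each camera call takes 0.05 s, during which the arm holds its last target.

### The job

The wax embedding station has been drained and cleaned: get it ready for refilling. Tighten both winged drain plugs on the deck clockwise until they go snug, without forcing the threads, and only when both are snug swivel the spout round until its nozzle stands over the fill collar. Also put every steel mould lying on the bench into the mould tray, each flat on the tray's floor and none stacked, and leave the jar, beaker and forceps where they are.

Things in the scene. Friction and masses are not known exactly. Their poses are not given: they have to be found in the camera images.
- deck: the embedding station's low white deck, a fixed slab 260 x 460 mm and 40 mm high; origin on the bench under it; its plugs and spout stand on it in a row along its y axis
- tray: fixed shallow aluminium mould tray, 210 (its x) x 270 (its y) mm outside, walls 4 mm thick, rim 18 mm above the bench; origin under its centre
- tray_in (a point): centre of the tray's inner floor (inside 202 x 262 mm); axes as the tray's, z up
- plug1_grip (a point): middle of the black wing of drain plug 1 (nearer the tray): an upright flat bar 56 mm long (x axis here), 10 mm thick (y), 32 mm tall (16 mm above and below), turning about the vertical through this point; 24 mm below is the top of its round steel boss, 60 mm across. Tightens clockwise seen from above; starts loose, needs 2.4 to 4.2 rad to go snug, has no stop
- bite1 (a joint): turn of plug 1, rad, since its tapered thread began to bite: 0 while it runs loose (torque 0.03 N m), then growing as it is tightened while the torque jumps to 0.18 N m and rises to 0.32 N m; snug from 0.2 up, at most 0.7 (further turning shows in over1). It stays where it is left
- over1 (a joint): turn of plug 1, rad, beyond a good snug fit: 0 until bite1 reaches 0.7, then growing as the plug is forced on (torque 0.36 N m and rising); the thread is ruined at 1.2
- plug2_grip (a point): middle of the black wing of drain plug 2 (nearer the spout): an upright flat bar 56 mm long (x axis here), 10 mm thick (y), 32 mm tall (16 mm above and below), turning about the vertical through this point; 24 mm below is the top of its round steel boss, 60 mm across. Tightens clockwise seen from above; starts loose, needs 2.4 to 4.2 rad to go snug, has no stop
- bite2 (a joint): turn of plug 2, rad, since its tapered thread began to bite: 0 while it runs loose (torque 0.03 N m), then growing as it is tightened while the torque jumps to 0.18 N m and rises to 0.32 N m; snug from 0.2 up, at most 0.7 (further turning shows in over2). It stays where it is left
- over2 (a joint): turn of plug 2, rad, beyond a good snug fit: 0 until bite2 reaches 0.7, then growing as the plug is forced on (torque 0.36 N m and rising); the thread is ruined at 1.2
- spout (a joint): angle of the swivelling spout, rad: 0 when it faces the fill collar, growing anticlockwise seen from above; stiff (0.12 N m), stays where it is left, range -0.5 to 2.6
- spout_grip (a point): point in the middle of the spout's bar, 60 mm out from its vertical swivel axis. The bar is level, steel, 12 mm wide, 22 mm tall (11 mm above and below this point), reaching 98 mm out from the axis along this point's x axis; y is across it. The round base disc (r 45 mm) is 34 mm below this point, the deck 49 mm
- spout_tip (a point): outlet at the lower end of the small brass nozzle under the spout's outer end, 90 mm from the swivel axis; x axis outwards along the bar
- fill_mark (a point): centre of the mouth of the fill collar, a small steel ring 30 mm across standing on the deck 90 mm from the spout's swivel axis; it is the mark that the nozzle must face, 15 mm below the nozzle
- mould1: stainless base mould, a small rectangular pan, 90 g: rim 70 mm (x) x 48 mm (y), rim 5 mm thick, 18 mm high overall, pan below the rim 60 x 40 mm; origin at its middle, 9 mm above its underside, z up. Some moulds may be absent
- mould2: stainless base mould, a small rectangular pan, 90 g: rim 70 mm (x) x 48 mm (y), rim 5 mm thick, 18 mm high overall, pan below the rim 60 x 40 mm; origin at its middle, 9 mm above its underside, z up. Some moulds may be absent
- mould3: stainless base mould, a small rectangular pan, 90 g: rim 70 mm (x) x 48 mm (y), rim 5 mm thick, 18 mm high overall, pan below the rim 60 x 40 mm; origin at its middle, 9 mm above its underside, z up. Some moulds may be absent
- mould4: stainless base mould, a small rectangular pan, 90 g: rim 70 mm (x) x 48 mm (y), rim 5 mm thick, 18 mm high overall, pan below the rim 60 x 40 mm; origin at its middle, 9 mm above its underside, z up. Some moulds may be absent
- mould5: stainless base mould, a small rectangular pan, 90 g: rim 70 mm (x) x 48 mm (y), rim 5 mm thick, 18 mm high overall, pan below the rim 60 x 40 mm; origin at its middle, 9 mm above its underside, z up. Some moulds may be absent
- jar: bystander: amber jar with white cap, 64 mm across, 80 mm high; origin under it
- beaker: bystander: clear cup, 70 mm across, 80 mm high; origin under it
- forceps: bystander: steel forceps, 140 mm long, lying on the bench; origin under its middle
There are look-alikes about, which are no part of the job. What is shaped like the mould1 but orange or purple is not meant.

How it is judged (in metres and radians):
On the way, in this order (a step that is already met when the one before it is completed fails the run):
1. both drain plugs are snug (bite above 0.2 rad) (value of joint each of bite1, bite2 above 0.2 rad), for 0.2 s.
2. the spout's nozzle stands over the fill collar (within 10 mm, seen from above) (horizontal distance between spout_tip and fill_mark below 0.01 m), for 0.2 s.
At the end, for the whole second after the job is handed in: Both plugs snug (bite above 0.2 rad), the nozzle within 10 mm of the fill collar's centre seen from above, and every mould present at rest inside the tray, flat (within 0.15 rad, either side up) on its floor (middle less than 14 mm above the floor) (all of step 1 and horizontal distance between spout_tip and fill_mark below 0.01 m and x of mould1 in the frame of tray_in between -0.1 and 0.1 m and y of mould1 in the frame of tray_in between -0.13 and 0.13 m and z of each of mould1, mould2, mould3, mould4, mould5 in the frame of tray_in below 0.014 m and angle between the z axis of each of mould1, mould2, mould3, mould4, mould5 and the z axis of tray_in, either way round below 0.15 rad and linear speed of each of mould1, mould2, mould3, mould4, mould5 below 0.02 m/s and x of mould2 in the frame of tray_in between -0.1 and 0.1 m and y of mould2 in the frame of tray_in between -0.13 and 0.13 m and x of mould3 in the frame of tray_in between -0.1 and 0.1 m and y of mould3 in the frame of tray_in between -0.13 and 0.13 m and x of mould4 in the frame of tray_in between -0.1 and 0.1 m and y of mould4 in the frame of tray_in between -0.13 and 0.13 m and x of mould5 in the frame of tray_in between -0.1 and 0.1 m and y of mould5 in the frame of tray_in between -0.13 and 0.13 m); the robot touches nothing.
It fails at once if a plug's thread is ruined by forcing (over above 1.2 rad) (value of joint any of over1, over2 above 1.2 rad).
It fails at once if the jar, beaker or forceps is moved by more than 40 mm (distance of any of jar, beaker, forceps from where it was at the start of the episode above 0.04 m).
Of mould1, mould2, mould3, mould4, mould5 only 3 to 5 are there at a start; the rules pass over those that are not, and their reading is None.
At some moment in a run one of mould1, mould2, mould3, mould4, mould5 may be knocked a few centimetres aside while the robot is not near it.
Once in a run the grip may slacken for a moment while it holds something.
It also fails if it takes over 210 s, if anything falls off the work surface, if the arm or the gripper's body presses on something with over 40 N, if the wrist force passes 120 N, or if a joint passes its speed limit or range.

## Working session

There is one attempt and no reset: what is moved stays moved. The work goes in short steps, Python scripts to look and compute and a tool call to move; the robot and the scene stay as the last step left them, time stands still between calls to the robot, and variables do not carry over. Pictures are saved under pics/ and viewed, and the job is handed in when it is done.

Besides the shell and the picture viewer there is one more tool, called after "Call:" by a JSON object that holds its "api" and its "payload". carry_out: Moves the arm, as the interface text tells. Its arguments: {"type":"object","properties":{"plan":{"type":"array"},"newtons":{"type":"number"}},"required":["plan"]}

```bash
mkdir -p pics; ls; python3 - <<'E'
from rig import observe, imaging
import cv2
print(observe())
for n in ("side","top"):
    f=imaging.grab_frame(n); cv2.imwrite(f"pics/{n}0.png",f["img"])
    print({k:v for k,v in f.items() if k!="img"})
E
```

```text
pics
{'t': 0.0, 'q': array([ 6.53859074e+01,  1.48609290e+01,  8.80113248e+01,  1.33085951e-03,
        7.72323230e+01, -1.16192200e+01]), 'qd': array([-0.14285977,  0.00553514,  0.03801803, -0.0141532 ,  0.02278357,
       -0.02039811]), 'tau': array([ 1.74824631e-04, -4.46024215e+01, -2.90577328e+01, -1.89870270e-04,
        1.18761222e-02,  2.75046460e-05]), 'tool_pos': array([123.42279879, 535.44653954, 230.45725373]), 'ee_rot': array([-9.01021725e+01,  2.23332625e-02, -1.29951878e+01]), 'contact_force': array([ 0.92838355, -0.38048068,  0.6322916 ]), 'ft_torque': array([ 0.04145068, -0.03640046,  0.03837752]), 'grip_width': 85.53775336712782}
{'fx': 495.66478469804866, 'fy': 495.66478469804866, 'cx': 270.9652697487125, 'cy': 212.11306391796452, 'distortion': array([-0.05595034,  0.        ,  0.        ,  0.        ,  0.        ]), 'origin': array([ -57.90460158, -890.88496335,  891.91674224]), 'orientation': array([-127.8191934 ,    0.44151086,  -35.85942746])}
{'fx': 443.49132239701544, 'fy': 443.49132239701544, 'cx': 271.9125284320033, 'cy': 209.90158986070358, 'distortion': array([-0.04268457,  0.        ,  0.        ,  0.        ,  0.        ]), 'origin': array([ 303.29476977,  -55.07213687, 1237.74057562]), 'orientation': array([-168.57449873,    0.25242041,  -95.2676586 ])}
```

View pics/side0.png

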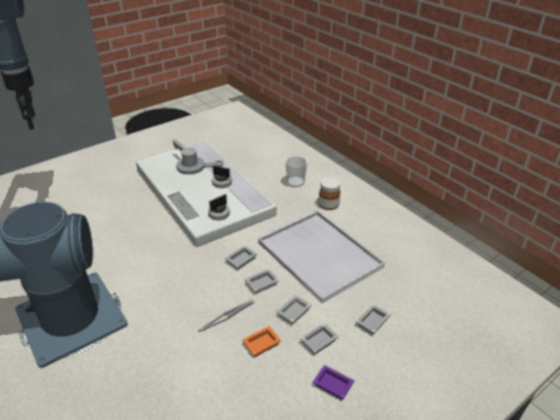

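View pics/top0.png

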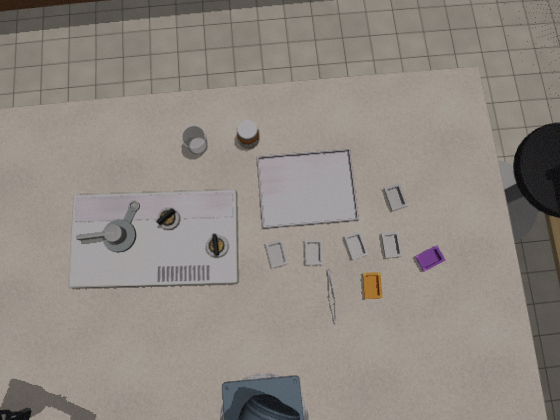

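```bash
cat > h.py <<'E'
import numpy as np, cv2
from scipy.spatial.transform import Rotation as R
from rig import observe, imaging
def cam(n):
    f=imaging.grab_frame(n)
    f["K"]=np.array([[f["fx"],0,f["cx"]],[0,f["fy"],f["cy"]],[0,0,1.]])
    f["R"]=R.from_euler("xyz",f["orientation"],degrees=True).as_matrix()
    f["o"]=np.array(f["origin"]); return f
def ray(f,p):
    u=cv2.undistortPoints(np.array([[p]],float),f["K"],f["distortion"])[0,0]
    d=f["R"]@np.array([u[0],u[1],1.]); return d/np.linalg.norm(d)
def onz(f,p,z):
    d=ray(f,p); return f["o"]+d*(z-f["o"][2])/d[2]
def tri(f1,p1,f2,p2):
    A=[];b=[]
    for f,p in((f1,p1),(f2,p2)):
        d=ray(f,p);M=np.eye(3)-np.outer(d,d);A.append(M);b.append(M@f["o"])
    x=np.linalg.lstsq(np.vstack(A),np.hstack(b),rcond=None)[0]
    r=[np.linalg.norm(M@x-bb) for M,bb in zip(A,b)]
    return x,max(r)
def proj(f,X):
    X=np.atleast_2d(X).astype(float)
    rv=cv2.Rodrigues(f["R"].T)[0]; t=-f["R"].T@f["o"]
    return cv2.projectPoints(X,rv,t,f["K"],f["distortion"])[0][:,0]
def crop(f,x0,y0,x1,y1,s,name):
    im=cv2.resize(f["img"][y0:y1,x0:x1],None,fx=s,fy=s,interpolation=cv2.INTER_CUBIC)
    for x in range((x0+9)//10*10,x1,10):
        cv2.line(im,(int((x-x0+.5)*s),0),(int((x-x0+.5)*s),6 if x%50 else 14),(0,0,255),1)
        if x%20==0: cv2.putText(im,str(x),(int((x-x0)*s),24),0,.4,(0,0,255),1)
    for y in range((y0+9)//10*10,y1,10):
        cv2.line(im,(0,int((y-y0+.5)*s)),(6,int((y-y0+.5)*s)),(0,0,255),1)
        if y%20==0: cv2.putText(im,str(y),(8,int((y-y0)*s)+6),0,.4,(0,0,255),1)
    cv2.imwrite("pics/"+name,im)
E
python3 - <<'E'
from h import *
t=cam("top");s=cam("side")
crop(t,60,180,250,295,4,"t1.png")
crop(t,250,140,450,300,4,"t2.png")
crop(s,130,130,280,245,5,"s1.png")
crop(s,200,200,400,350,4,"s2.png")
E
```

```text
(no output)
```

View pics/t1.png

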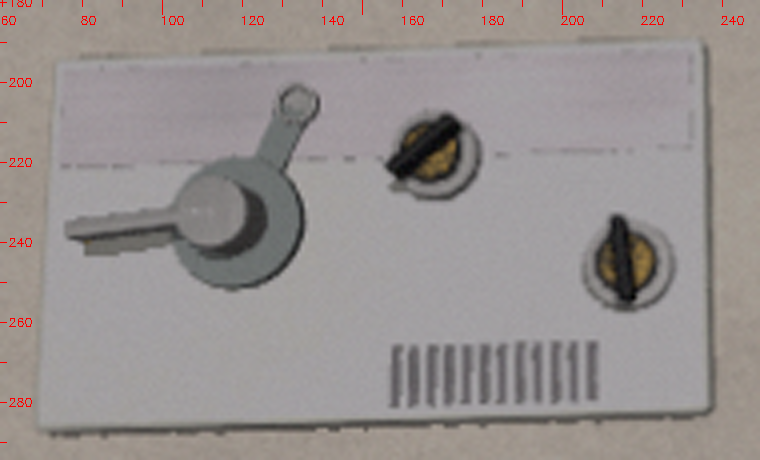

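View pics/s1.png

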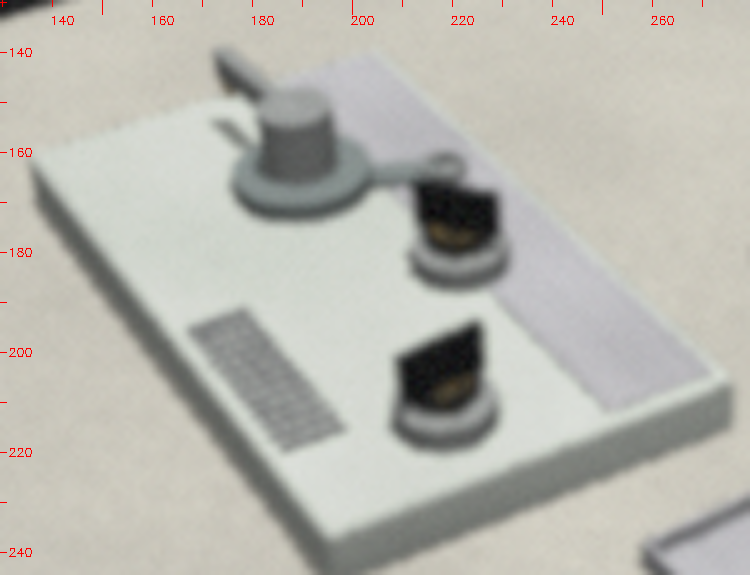

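View pics/t2.png

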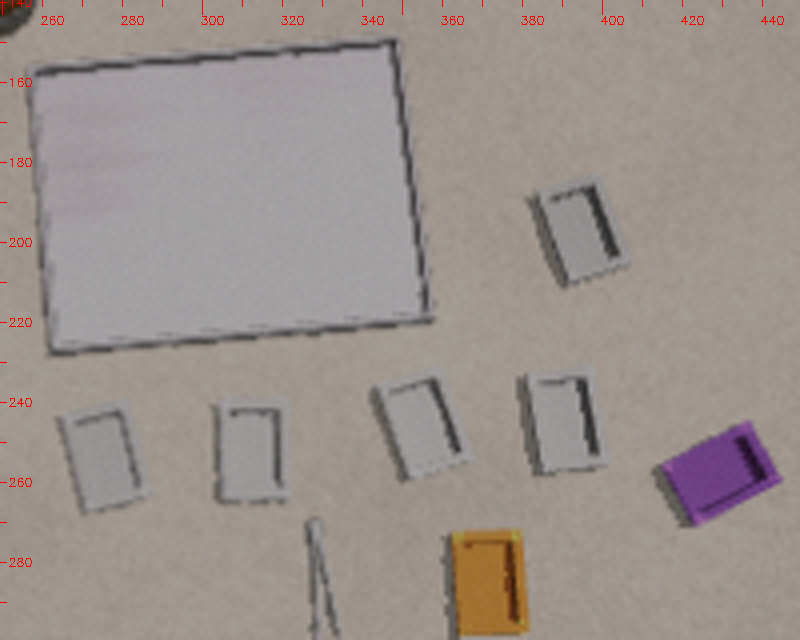

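View pics/s2.png

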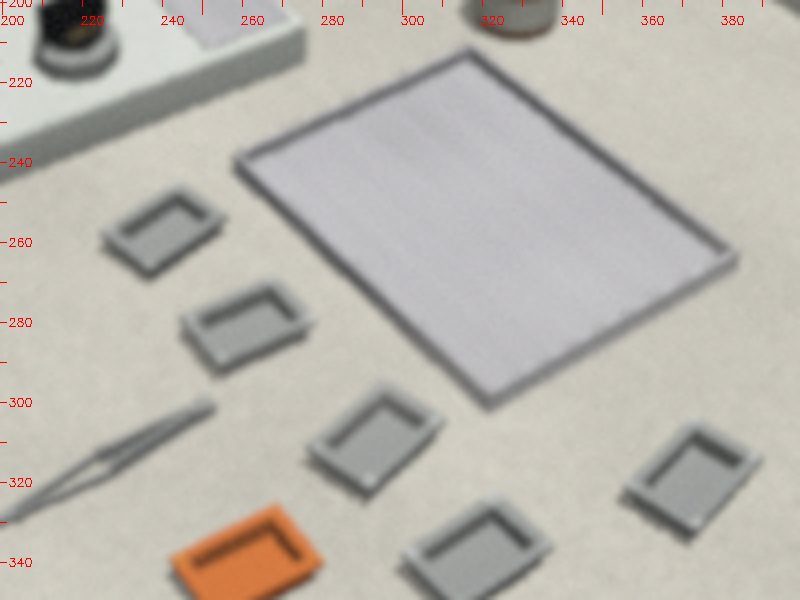

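```bash
cat > fit.py <<'E'
from h import *
from scipy.optimize import minimize
def box(x,y,z,yaw,L,W,H):
    c=np.array([[a*L/2,b*W/2,d*H/2] for a in(-1,1) for b in(-1,1) for d in(-1,1)])
    c=c@R.from_euler("z",yaw,degrees=True).as_matrix().T
    return c+[x,y,z]
def cover(f,pts,win,S=8):
    x0,y0,x1,y1=win
    p=proj(f,pts); p=(p-[x0,y0]+.5)*S-.5
    im=np.zeros(((y1-y0)*S,(x1-x0)*S),np.float32)
    h=cv2.convexHull(p.astype(np.float32))[:,0]
    cv2.fillConvexPoly(im,np.round(h*16).astype(np.int32),1,shift=4)
    im=cv2.resize(im,(x1-x0,y1-y0),interpolation=cv2.INTER_AREA)
    return cv2.GaussianBlur(im,(0,0),.7)
def dark(f,win,hi=85,lo=25):
    x0,y0,x1,y1=win
    g=f["img"][y0:y1,x0:x1].max(2).astype(float)
    return np.clip((hi-g)/(hi-lo),0,1)
E
python3 - <<'E'
from fit import *
t=cam("top");s=cam("side")
def run(pt,ps,name):
    X,r=tri(t,pt,s,ps);print("tri",X,r)
    wt=(int(pt[0])-20,int(pt[1])-20,int(pt[0])+20,int(pt[1])+20)
    ws=(int(ps[0])-20,int(ps[1])-20,int(ps[0])+20,int(ps[1])+14)
    dt=dark(t,wt);ds=dark(s,ws)
    # limit to near
    def cost(p):
        b=box(*p,56,10,32)
        return ((cover(t,b,wt)-dt)**2).sum()+((cover(s,b,ws)-ds)**2).sum()
    best=None
    for y0 in range(0,180,20):
        m=minimize(cost,[*X,y0],method="Nelder-Mead",options=dict(initial_simplex=np.array([[*X,y0]]+[[*(X+d),y0+e] for d,e in(((6,0,0),0),((0,6,0),0),((0,0,6),0),((0,0,0),15))])))
        if best is None or m.fun<best.fun:best=m
    print(name,best.x.round(1),best.fun,dt.sum(),ds.sum())
    b=box(*best.x,56,10,32)
    for f,w,n in((t,wt,"t"),(s,ws,"s")):
        im=f["img"].copy();
        x0,y0,x1,y1=w
        im=cv2.resize(im[y0:y1,x0:x1],None,fx=8,fy=8,interpolation=cv2.INTER_CUBIC)
        h=cv2.convexHull(((proj(f,b)-[x0,y0]+.5)*8).astype(np.float32)).astype(int)
        cv2.polylines(im,[h],True,(0,255,0),1)
        cv2.imwrite(f"pics/fit_{name}{n}.png",im)
run((215.3,244.5),(217,202),"p1")
run((166.5,216.5),(220.5,174),"p2")
a=[cv2.copyMakeBorder(cv2.imread(f"pics/fit_{n}.png"),0,330-cv2.imread(f"pics/fit_{n}.png").shape[0],0,5,0) for n in("p1t","p1s")]
b=[cv2.copyMakeBorder(cv2.imread(f"pics/fit_{n}.png"),0,330-cv2.imread(f"pics/fit_{n}.png").shape[0],0,5,0) for n in("p2t","p2s")]
o=np.vstack([np.hstack(a),np.hstack(b)]);cv2.imwrite("pics/fits.png",o[:600]);print(o.shape)
E
```

```text
tri [457.65840332  85.34049884  79.8698462 ] 0.6510523154048201
p1 [459.5  86.6  70.6 187.3] 66.96854604912107 103.4 150.55
tri [545.94434609 212.6686218   69.81788545] 1.207168915021865
p2 [547.1 213.9  73.3 120.5] 71.0552225353768 141.4 135.45
(660, 650, 3)
```

View pics/fits.png

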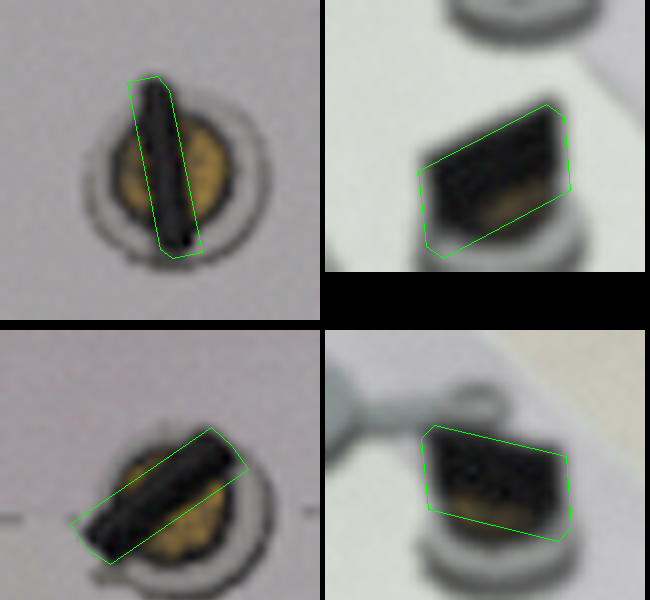

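```bash
python3 - <<'E'
from fit import *
t=cam("top");s=cam("side")
for f,(x0,y0,x1,y1) in((t,(208,232,224,258)),(s,(206,190,230,214))):
    print(f["img"][y0:y1,x0:x1].max(2))
def run(pt,ps,x,name):
    wt=(int(pt[0])-20,int(pt[1])-20,int(pt[0])+20,int(pt[1])+20)
    ws=(int(ps[0])-20,int(ps[1])-20,int(ps[0])+20,int(ps[1])+14)
    for hi in(60,75,95):
        dt=dark(t,wt,hi,30);ds=dark(s,ws,hi,30)
        g=s["img"][ws[1]:ws[3],ws[0]:ws[2]]
        # in the side view ignore everything below the wing's bottom: weight 0 within z<60
        def cost(p):
            b=box(*p,56,10,32)
            low=proj(s,box(p[0],p[1],p[2]-3,p[3],66,20,1)); 
            w=np.ones_like(ds)
            yy,xx=np.mgrid[ws[1]:ws[3],ws[0]:ws[2]]
            k=np.polyfit(low[:,0],low[:,1],1); w[yy>np.polyval(k,xx)]=0.1
            return ((cover(t,b,wt)-dt)**2).sum()+(w*(cover(s,b,ws)-ds)**2).sum()
        x0=np.array(x,float)
        sim=np.vstack([x0]+[x0+np.eye(4)[i]*6 for i in range(4)])
        m=minimize(cost,x0,method="Nelder-Mead",options=dict(initial_simplex=sim))
        print(name,hi,m.x.round(1),round(m.fun,1))
run((215.3,244.5),(217,202),(459,87,73,7),"p1")
run((166.5,216.5),(220.5,174),(547,214,74,120),"p2")
E
```

```text
[[163 163 163 161 162 164 162 162 159 162 161 163 163 162 163 163]
 [163 163 161 161 142 121 115 131 152 163 162 161 162 163 162 162]
 [161 162 163 152 111  53  49  68 118 147 156 160 164 164 161 165]
 [161 163 162 145  92  31  36  31  75 124 143 145 148 152 160 162]
 [162 164 156 137  95  34  40  32  48 114 138 140 141 142 149 153]
 [164 155 143 123  75  25  41  33  28  78 113 126 133 142 140 140]
 [159 145 141 115  58  36  40  33  22  54  77  83 100 129 139 139]
 [148 140 128  85  33  28  40  37  21  59  73  60  59  87 125 139]
 [142 131 101  56  37  33  36  34  24  53  71  91  93  62  96 130]
 [138 116  64  67  63  28  40  35  28  36  65 114 121  93  72  97]
 [125  83  55  81  70  24  34  36  29  48  78 126 126 119  94  74]
 [109  52  63  90  81  49  35  41  33  45  93 111 122 139 113  70]
 [106  57  66  81  76  48  31  41  37  30  91 102 122 135 114  75]
 [107  53  72  82  62  37  38  39  34  18  89 124 145 142 116  69]
 [104  58  90 101  78  55  34  36  38  12  76 116 131 132 103  51]
 [105  55  78 108  98  52  27  41  34  22  69 120 137 125  83  49]
 [113  62  65 111 120  89  4
[... 2589 characters left out ...]
32  29  28  34  40  57  62  63  57  51  47  50
   75 110 142 155 165 176]
 [217 201 170 128  90  65  50  43  35  32  36  45  55  52  42  43  49  75
  107 137 154 157 155 169]
 [216 196 160 123  99  92  88  82  62  51  46  48  51  47  48  57  82 110
  137 156 161 152 143 158]
 [215 193 155 118 111 121 123 114 100  89  88  79  80  83  88  97 114 140
  155 161 155 138 126 146]
 [214 188 148 115 120 135 146 141 136 130 127 126 126 125 127 135 144 154
  160 152 136 117 112 145]]
p1 60 [459.9  87.   68.2   7.5] 43.9
p1 75 [459.   86.6  69.3   5.7] 37.8
p1 95 [458.6  86.5  70.3   4.3] 36.3
p2 60 [548.6 213.8  69.3 124.1] 54.0
p2 75 [547.7 214.1  70.9 121.9] 48.5
p2 95 [547.6 213.6  72.1 123. ] 47.7
```

```bash
cat >> fit.py <<'E'
def fitwing(t,s,pt,ps,x,verbose=0):
    wt=(int(pt[0])-20,int(pt[1])-20,int(pt[0])+20,int(pt[1])+20)
    ws=(int(ps[0])-20,int(ps[1])-20,int(ps[0])+20,int(ps[1])+14)
    dt=dark(t,wt,140,35);ds=dark(s,ws,205,25)
    yy,xx=np.mgrid[ws[1]:ws[3],ws[0]:ws[2]]
    yt,xt=np.mgrid[wt[1]:wt[3],wt[0]:wt[2]]
    def cost(p):
        b=box(*p,56,10,32)
        low=proj(s,box(p[0],p[1],p[2]-6,p[3],60,10,1))
        k=np.polyfit(low[:,0],low[:,1],1)
        w=np.where(yy>np.polyval(k,xx),0.,1.)
        # neighbourhood only
        q=proj(s,[[p[0],p[1],p[2]]])[0]; w=w*(np.hypot(xx-q[0],yy-q[1])<17)
        # top: ignore what the brass knob / boss edge darkens: use only outside box within 3px
        c=cover(t,b,wt); 
        near=cv2.dilate((c>.5).astype(np.uint8),np.ones((5,5)))>0
        dd=np.where(near,dt,0); g=t["img"][wt[1]:wt[3],wt[0]:wt[2]].astype(int)
        brass=(g[:,:,2]-g[:,:,0])>18; dd=np.where(brass,0,dd)
        return ((c-dd)**2).sum()+(w*(cv2.GaussianBlur(cover(s,b,ws),(0,0),.9)-ds)**2).sum()
    best=None
    for d in(-10,0,10):
        x0=np.array(x,float)+[0,0,0,d]
        sim=np.vstack([x0]+[x0+np.eye(4)[i]*6 for i in range(4)])
        m=minimize(cost,x0,method="Nelder-Mead",options=dict(initial_simplex=sim))
        if best is None or m.fun<best.fun: best=m
    return best.x.round(1),round(best.fun,1)
E
python3 - <<'E'
from fit import *
t=cam("top");s=cam("side")
for name,pt,ps,x in(("p1",(215.3,244.5),(217,202),(459,87,73,7)),("p2",(166.5,216.5),(220.5,174),(547,214,74,120))):
    X,c=fitwing(t,s,pt,ps,x); print(name,X,c)
    b=box(*X,56,10,32); row=[]
    for f,p in((t,pt),(s,ps)):
        x0,y0=int(p[0])-20,int(p[1])-20
        im=cv2.resize(f["img"][y0:y0+38,x0:x0+40],None,fx=8,fy=8,interpolation=cv2.INTER_CUBIC)
        h=cv2.convexHull(((proj(f,b)-[x0,y0]+.5)*8).astype(np.float32)).astype(int)
        cv2.polylines(im,[h],True,(0,255,0),1); row.append(im)
    cv2.imwrite(f"pics/g_{name}.png",np.hstack(row))
cv2.imwrite("pics/g.png",np.vstack([cv2.imread("pics/g_p1.png"),cv2.imread("pics/g_p2.png")])[:600])
# deck corners (top crop t1, s1)
T=lambda a,b:(a/4+60-.5,b/4+180-.5)
S=lambda a,b:(a/5+130-.5,b/5+130-.5)
for n,a,b in(("deckNE far-left? ",(703,42),(732,383)),("deck near right",(711,410),(330,540)),("deck far-left",(57,62),(372,52)),("deck near left",(42,428),(37,163)),("bar end",(66,226),(218,52)),("collar",(299,102),(445,163)),("stem top",(211,210),(297,107))):
    X,r=tri(t,T(*a),s,S(*b)); print(n,X.round(1),round(r,1))
E
```

```text
p1 [458.2  85.7  73.5   2.6] 22.4
p2 [546.4 212.7  78.6 124.7] 35.7
deckNE far-left?  [612.8  24.7  32.7] 0.4
deck near right [358.2  38.6  34.2] 0.2
deck far-left [638.7 480.9  33.8] 1.9
deck near left [387.8 492.7  30.4] 1.7
bar end [510.9 449.6  91.4] 1.7
collar [591.7 305.   48.2] 0.4
stem top [514.  350.5  95.6] 0.5
```

View pics/g.png

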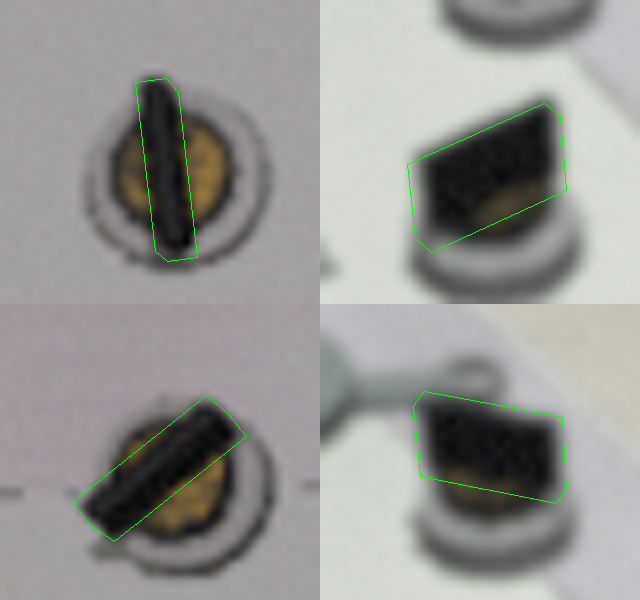

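Look-alike list (top picture): steel moulds at (275,254), (312,253), (355,246), (391,245), (395,198). The orange one at (372,286) and the purple one at (430,258) are not meant. Plug 1 is at (216,244), nearer the tray, and plug 2 is at (167,217). The spout stem is at (118,233), its bar points to (78,237), and the fill collar is at (134,205). The crops confirm all of this, so I start with plug 1.

```bash
cat > go.py <<'E'
import sys,numpy as np
from rig import observe
def st():
    o=observe(); e=o["ee_rot"]; return o,np.array(o["tool_pos"]),e[2]
def rel(x,y,z,yaw):
    o,p,ps=st(); a=np.radians(ps); d=np.array([x,y,z])-p
    w=(yaw-ps+180)%360-180
    print("t %.2f pos %s yaw %.1f q6 %.1f q1 %.1f grip %.1f"%(o["t"],p.round(1),ps,o["q"][5],o["q"][0],o["grip_width"]))
    print("F",o["contact_force"].round(1),"M",o["ft_torque"].round(3),"rpy",o["ee_rot"].round(1))
    print("tx %.1f ty %.1f tz %.1f spin %.3f  rows>=%.1f"%(d[0]*np.cos(a)+d[1]*np.sin(a),-d[2],-d[0]*np.sin(a)+d[1]*np.cos(a),-np.radians(w),max(np.linalg.norm(d)/50,abs(w)/8.59)))
if __name__=="__main__": rel(*map(float,sys.argv[1:5]))
E
python3 go.py 459 86.3 160 4.5
```

```text
t 0.50 pos [123.6 535.9 231.3] yaw -13.0 q6 -11.6 q1 65.4 grip 85.6
F [ 0.6  0.2 -1. ] M [ 0.026 -0.043  0.003] rpy [-90.   0. -13.]
tx 427.9 ty 71.3 tz -362.7 spin -0.305  rows>=11.3
```

Call:
{"api": "carry_out", "payload": {"plan": [[[38, 0, -32], -0.06, -1], [[76, 0, -64], -0.12, -1], [[114, 0, -96], -0.18, -1], [[152, 5, -128], -0.24, -1], [[190, 10, -160], -0.3, -1]], "newtons": 50}}

```text
t: 1.0
tool_pos: [273.7, 335.9, 221.6]
ee_rot: [-90.0, -0.1, 4.4]
contact_force: [1.4, -0.6, -0.6]
grip_width: 85.5
```

```bash
python3 go.py 459 86.3 140 4.5
```

```text
t 1.00 pos [273.7 335.9 221.6] yaw 4.4 q6 -58.4 q1 36.0 grip 85.5
F [ 1.4 -0.6 -0.6] M [-0.041 -0.019 -0.015] rpy [-90.   -0.1   4.4]
tx 165.7 ty 81.6 tz -263.0 spin -0.002  rows>=6.4
```

Call:
{"api": "carry_out", "payload": {"plan": [[[28, 5, -40], 0, -1], [[56, 10, -80], 0, -1], [[84, 20, -120], 0, -1], [[110, 30, -160], 0, -1], [[135, 45, -200], 0, -1]]}}

```text
t: 1.5
tool_pos: [423.8, 145.9, 176.8]
ee_rot: [-90.0, -0.2, 4.2]
contact_force: [0.6, 0.6, -0.1]
grip_width: 85.5
```

Call:
{"api": "carry_out", "payload": {"plan": [[[20, 20, -40], 0, -1], [[31, 37, -63], 0, -1], [[31, 37, -63], 0, -1]]}}

```text
t: 1.8
tool_pos: [458.0, 84.3, 137.3]
ee_rot: [-90.0, 0.2, 3.9]
contact_force: [-0.6, 1.6, 0.1]
grip_width: 85.8
```

```bash
python3 go.py 459 86.3 62 4.5; python3 - <<'E'
from h import *
t=cam("top");s=cam("side")
crop(t,180,200,260,290,6,"t3.png");crop(s,180,160,260,240,6,"s3.png")
E
```

```text
t 1.80 pos [458.   84.3 137.3] yaw 3.9 q6 -97.2 q1 -3.3 grip 85.8
F [-0.6  1.6  0.1] M [ 0.013 -0.017  0.043] rpy [-90.    0.2   3.9]
tx 1.1 ty 75.3 tz 1.9 spin -0.010  rows>=1.5
```

View pics/t3.png

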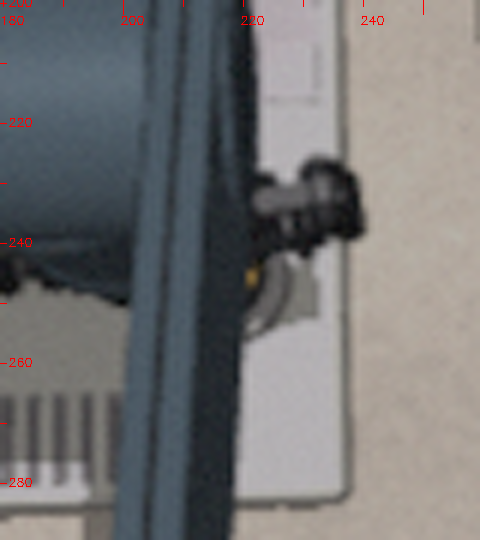

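View pics/s3.png

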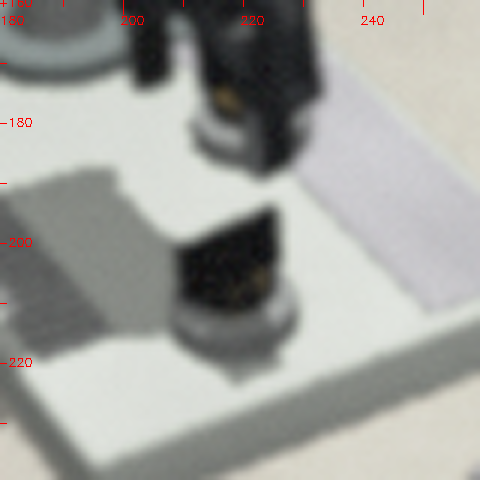

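Call:
{"api": "carry_out", "payload": {"plan": [[[1, 30, 2], -0.01, -1], [[1, 60, 2], -0.01, -1], [[1, 76, 2], -0.01, -1], [[1, 76, 2], -0.01, -1]]}}

```text
t: 2.3
tool_pos: [456.5, 90.6, 62.3]
ee_rot: [-90.0, 0.2, 4.9]
contact_force: [-0.1, -0.7, 0.7]
grip_width: 85.3
```

Call:
{"api": "carry_out", "payload": {"plan": [[[0, 0, 0], 0, 1], [[0, 0, 0], 0, 1], [[0, 0, 0], 0, 1], [[0, 0, 0], 0, 1], [[0, 0, 0], 0, 1]], "newtons": 50}}

```text
t: 2.8
tool_pos: [462.0, 88.4, 67.0]
ee_rot: [-90.1, -0.5, 4.8]
contact_force: [-3.4, -18.5, 51.4]
grip_width: 18.4
```

```bash
python3 go.py 459 86.3 62 4.5
```

```text
t 2.80 pos [462.   88.4  67. ] yaw 4.8 q6 -97.5 q1 -2.7 grip 18.4
F [ -3.4 -18.5  51.4] M [-5.308  0.124 -0.023] rpy [-90.1  -0.5   4.8]
tx -3.2 ty 5.0 tz -1.8 spin 0.005  rows>=0.1
```

Call:
{"api": "carry_out", "payload": {"plan": [[[0, -6, 0], 0, 1], [[0, -10, 0], 0, 1]]}}

```text
t: 3.0
tool_pos: [460.0, 85.8, 71.1]
ee_rot: [-90.3, -0.1, 4.8]
contact_force: [16.6, -15.4, -61.4]
grip_width: 9.0
```

```bash
python3 go.py 459 86.3 72 4.5; python3 - <<'E'
from h import *
t=cam("top");s=cam("side")
crop(t,180,200,260,290,6,"t4.png");crop(s,180,160,260,240,6,"s4.png")
E
```

```text
t 3.00 pos [460.   85.8  71.1] yaw 4.8 q6 -97.5 q1 -2.9 grip 9.0
F [ 16.6 -15.4 -61.4] M [-2.666 -3.005  0.03 ] rpy [-90.3  -0.1   4.8]
tx -1.0 ty -0.9 tz 0.6 spin 0.006  rows>=0.0
```

View pics/s4.png

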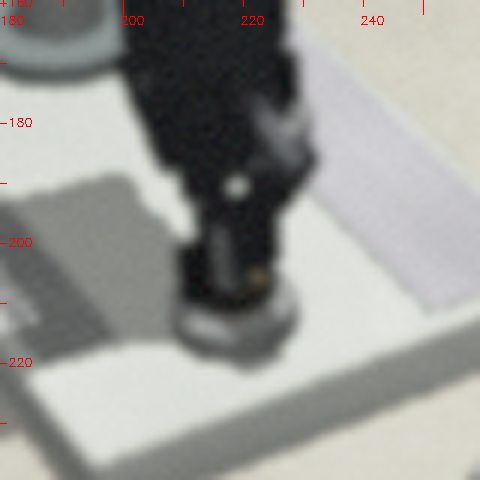

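Call:
{"api": "carry_out", "payload": {"plan": [[[0, 2, 0], 0, 1], [[0, 2, 0], 0, 1]]}}

```text
t: 3.3
tool_pos: [460.3, 85.7, 70.5]
ee_rot: [-90.3, -0.1, 4.8]
contact_force: [8.5, -15.2, -20.2]
grip_width: 9.0
```

```bash
python3 go.py 459 86.3 72 4.5
```

```text
t 3.30 pos [460.3  85.7  70.5] yaw 4.8 q6 -97.5 q1 -2.9 grip 9.0
F [  8.5 -15.2 -20.2] M [-2.745 -1.26   0.011] rpy [-90.3  -0.1   4.8]
tx -1.3 ty -1.5 tz 0.7 spin 0.006  rows>=0.0
```

Call:
{"api": "carry_out", "payload": {"plan": [[[1, 1, -1.5], 0, 1], [[1, 1, -1.5], 0, 1]]}}

```text
t: 3.5
tool_pos: [460.6, 85.4, 70.4]
ee_rot: [-90.2, -0.1, 4.8]
contact_force: [3.5, -9.7, -9.1]
grip_width: 9.0
```

```bash
python3 go.py 459 86.3 72 4.5
```

```text
t 3.50 pos [460.6  85.4  70.4] yaw 4.8 q6 -97.7 q1 -3.0 grip 9.0
F [ 3.5 -9.7 -9.1] M [-1.804 -0.332 -0.06 ] rpy [-90.2  -0.1   4.8]
tx -1.5 ty -1.6 tz 1.0 spin 0.005  rows>=0.0
```

Call:
{"api": "carry_out", "payload": {"plan": [[[0, 0.5, -0.5], 0.12, 1], [[0, 0.5, -0.5], 0.24, 1], [[0, 0.5, -0.5], 0.36, 1], [[0, 0.5, -0.5], 0.48, 1], [[0, 0.5, -0.5], 0.6, 1]]}}

```text
t: 4.0
tool_pos: [460.8, 85.0, 70.3]
ee_rot: [-90.1, -0.2, -29.9]
contact_force: [3.2, -10.7, -3.9]
grip_width: 9.0
```

```bash
python3 go.py 459 86.3 72 4.5
```

```text
t 4.00 pos [460.8  85.   70.3] yaw -29.9 q6 -63.0 q1 -3.1 grip 9.0
F [  3.2 -10.7  -3.9] M [-1.669 -0.218  0.03 ] rpy [-90.1  -0.2 -29.9]
tx -2.2 ty -1.7 tz 0.2 spin -0.600  rows>=4.0
```

Call:
{"api": "carry_out", "payload": {"plan": [[[0.7, 0.3, -0.7], 0.12, 1], [[0.7, 0.3, -0.7], 0.24, 1], [[0.7, 0.3, -0.7], 0.36, 1], [[0.7, 0.3, -0.7], 0.48, 1], [[0.7, 0.3, -0.7], 0.6, 1]]}}

```text
t: 4.5
tool_pos: [460.7, 84.5, 70.2]
ee_rot: [-90.0, -0.2, -64.2]
contact_force: [1.0, -9.3, -2.4]
grip_width: 9.4
```

Call:
{"api": "carry_out", "payload": {"plan": [[[0, 0, 0], 0.12, 1], [[0, 0, 0], 0.24, 1], [[0, 0, 0], 0.36, 1], [[0, 0, 0], 0.48, 1], [[0, 0, 0], 0.6, 1]]}}

```text
t: 5.0
tool_pos: [460.5, 84.3, 70.2]
ee_rot: [-89.9, -0.2, -98.6]
contact_force: [0.2, -10.0, -0.7]
grip_width: 9.1
```

```bash
python3 go.py 459 86.3 72 4.5
```

```text
t 5.00 pos [460.5  84.3  70.2] yaw -98.6 q6 5.6 q1 -3.2 grip 9.1
F [  0.2 -10.   -0.7] M [-1.376 -0.047  0.076] rpy [-89.9  -0.2 -98.6]
tx -1.7 ty -1.8 tz -1.7 spin -1.800  rows>=12.0
```

Call:
{"api": "carry_out", "payload": {"plan": [[[0, 0, 0], 0.1, 1], [[0, 0, 0], 0.2, 1], [[0, 0, 0], 0.3, 1], [[0, 0, 0], 0.4, 1], [[0, 0, 0], 0.5, 1]]}}

```text
t: 5.5
tool_pos: [460.2, 84.3, 70.2]
ee_rot: [-89.8, -0.1, -127.2]
contact_force: [-1.8, -9.9, 0.8]
grip_width: 8.7
```

```bash
python3 go.py 459 86.3 72 4.5|tail -2
```

```text
F [-1.8 -9.9  0.8] M [-1.537  0.046 -0.   ] rpy [-8.980e+01 -1.000e-01 -1.272e+02]
tx -0.9 ty -1.8 tz -2.1 spin -2.299  rows>=15.3
```

Call:
{"api": "carry_out", "payload": {"plan": [[[0, 0, 0], 0.06, 1], [[0, 0, 0], 0.12, 1], [[0, 0, 0], 0.18, 1]]}}

```text
t: 5.8
tool_pos: [460.1, 84.4, 70.2]
ee_rot: [-89.8, -0.1, -137.4]
contact_force: [-2.9, -9.4, 0.4]
grip_width: 9.3
```

```bash
python3 go.py 459 86.3 72 4.5|tail -2
```

```text
F [-2.9 -9.4  0.4] M [-1.605  0.082  0.063] rpy [-8.980e+01 -1.000e-01 -1.374e+02]
tx -0.5 ty -1.8 tz -2.1 spin -2.477  rows>=16.5
```

```bash
sed -i 's/print("F",/print("tau6 %.4f"%o["tau"][5],"F",/' go.py; python3 go.py 459 86.3 72 4.5|tail -2
```

```text
tau6 -0.7615 F [-2.9 -9.4  0.4] M [-1.605  0.082  0.063] rpy [-8.980e+01 -1.000e-01 -1.374e+02]
tx -0.5 ty -1.8 tz -2.1 spin -2.477  rows>=16.5
```

Call:
{"api": "carry_out", "payload": {"plan": [[[0, 0, 0], 0.08, 1], [[0, 0, 0], 0.16, 1], [[0, 0, 0], 0.2, 1]]}}

```text
t: 6.1
tool_pos: [460.0, 84.4, 70.2]
ee_rot: [-89.8, -0.1, -148.9]
contact_force: [-2.3, -8.7, 1.0]
grip_width: 9.2
```

```bash
python3 go.py 459 86.3 72 4.5|tail -2
```

```text
tau6 -0.1421 F [-2.3 -8.7  1. ] M [-1.585e+00  1.360e-01 -1.000e-03] rpy [-8.980e+01 -1.000e-01 -1.489e+02]
tx -0.1 ty -1.8 tz -2.1 spin -2.677  rows>=17.9
```

Call:
{"api": "carry_out", "payload": {"plan": [[[0, 0, 0], 0.08, 1], [[0, 0, 0], 0.16, 1], [[0, 0, 0], 0.2, 1]]}}

```text
t: 6.4
tool_pos: [459.9, 84.4, 70.2]
ee_rot: [-89.8, -0.0, -160.4]
contact_force: [-2.6, -9.3, 1.2]
grip_width: 9.1
```

```bash
python3 go.py 459 86.3 72 4.5|tail -2
```

```text
tau6 -0.1435 F [-2.6 -9.3  1.2] M [-1.581  0.122  0.095] rpy [ -89.8   -0.  -160.4]
tx 0.2 ty -1.8 tz -2.0 spin -2.877  rows>=19.2
```

Call:
{"api": "carry_out", "payload": {"plan": [[[0, 0, 0], 0.08, 1], [[0, 0, 0], 0.16, 1], [[0, 0, 0], 0.2, 1]]}}

```text
t: 6.7
tool_pos: [459.8, 84.5, 70.2]
ee_rot: [-89.8, -0.0, -171.8]
contact_force: [-2.9, -9.4, 1.4]
grip_width: 9.2
```

```bash
python3 go.py 459 86.3 72 4.5|tail -2
```

```text
tau6 -0.1442 F [-2.9 -9.4  1.4] M [-1.51   0.185  0.058] rpy [ -89.8   -0.  -171.8]
tx 0.6 ty -1.8 tz -1.9 spin -3.077  rows>=20.5
```

Call:
{"api": "carry_out", "payload": {"plan": [[[0, 0, 0], 0.08, 1], [[0, 0, 0], 0.16, 1], [[0, 0, 0], 0.2, 1]]}}

```text
t: 7.0
tool_pos: [459.7, 84.6, 70.2]
ee_rot: [-89.8, 0.0, 176.7]
contact_force: [-2.7, -8.7, 1.2]
grip_width: 9.2
```

```bash
python3 go.py 459 86.3 72 4.5|tail -2
```

```text
tau6 -0.1445 F [-2.7 -8.7  1.2] M [-1.555  0.194 -0.061] rpy [-89.8   0.  176.7]
tx 0.8 ty -1.8 tz -1.6 spin 3.006  rows>=20.0
```

Call:
{"api": "carry_out", "payload": {"plan": [[[0, 0, 0], 0.08, 1], [[0, 0, 0], 0.16, 1], [[0, 0, 0], 0.2, 1]]}}

```text
t: 7.3
tool_pos: [459.7, 84.8, 70.2]
ee_rot: [-89.8, 0.0, 165.3]
contact_force: [-3.1, -7.0, 2.6]
grip_width: 8.9
```

```bash
python3 go.py 459 86.3 72 4.5|tail -2
```

```text
tau6 -0.1446 F [-3.1 -7.   2.6] M [-1.497  0.175  0.037] rpy [-89.8   0.  165.3]
tx 1.1 ty -1.8 tz -1.3 spin 2.806  rows>=18.7
```

Call:
{"api": "carry_out", "payload": {"plan": [[[0, 0, 0], 0.08, 1], [[0, 0, 0], 0.16, 1], [[0, 0, 0], 0.2, 1]]}}

```text
t: 7.6
tool_pos: [459.7, 84.9, 70.2]
ee_rot: [-89.9, 0.1, 153.8]
contact_force: [-2.1, -6.8, 1.1]
grip_width: 9.0
```

```bash
python3 go.py 459 86.3 72 4.5|tail -2
```

```text
tau6 -0.1445 F [-2.1 -6.8  1.1] M [-1.4    0.188  0.038] rpy [-8.990e+01  1.000e-01  1.538e+02]
tx 1.3 ty -1.8 tz -1.0 spin 2.606  rows>=17.4
```

Call:
{"api": "carry_out", "payload": {"plan": [[[0, 0, 0], 0.08, 1], [[0, 0, 0], 0.16, 1], [[0, 0, 0], 0.2, 1]]}}

```text
t: 7.9
tool_pos: [459.7, 85.0, 70.2]
ee_rot: [-89.9, 0.1, 142.3]
contact_force: [-2.1, -5.3, 1.6]
grip_width: 8.8
```

```bash
python3 go.py 459 86.3 72 4.5|tail -2
```

```text
tau6 -0.1443 F [-2.1 -5.3  1.6] M [-1.356  0.193  0.05 ] rpy [-8.990e+01  1.000e-01  1.423e+02]
tx 1.4 ty -1.8 tz -0.6 spin 2.406  rows>=16.0
```

Call:
{"api": "carry_out", "payload": {"plan": [[[0, 0, 0], 0.08, 1], [[0, 0, 0], 0.16, 1], [[0, 0, 0], 0.2, 1]]}}

```text
t: 8.2
tool_pos: [459.8, 85.1, 70.2]
ee_rot: [-89.9, 0.1, 130.9]
contact_force: [-1.8, -5.1, 1.8]
grip_width: 8.9
```

```bash
python3 go.py 459 86.3 72 4.5|tail -2;  python3 - <<'E'
from h import *
t=cam("top");s=cam("side")
crop(t,180,200,260,290,6,"t5.png");crop(s,180,160,260,240,6,"s5.png")
E
```

```text
tau6 0.0268 F [-1.8 -5.1  1.8] M [-1.22   0.257  0.221] rpy [-8.990e+01  1.000e-01  1.309e+02]
tx 1.4 ty -1.8 tz -0.2 spin 2.206  rows>=14.7
```

View pics/s5.png

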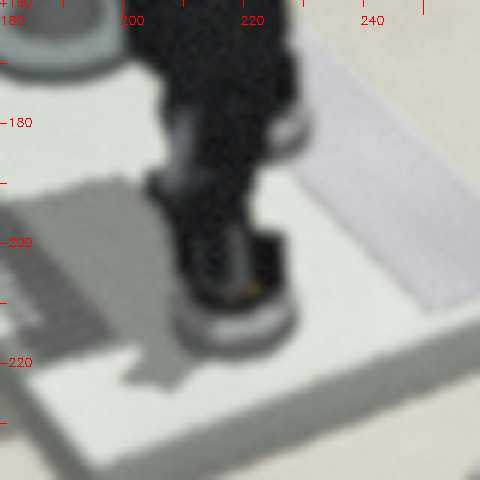

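Call:
{"api": "carry_out", "payload": {"plan": [[[0, 0, 0], 0.08, 1], [[0, 0, 0], 0.16, 1], [[0, 0, 0], 0.24, 1], [[0, 0, 0], 0.32, 1], [[0, 0, 0], 0.35, 1]]}}

```text
t: 8.8
tool_pos: [459.9, 85.4, 70.2]
ee_rot: [-90.0, 0.1, 110.9]
contact_force: [-2.7, -6.2, 2.9]
grip_width: 9.2
```

```bash
python3 go.py 459 86.3 72 4.5|tail -2
```

```text
tau6 0.3731 F [-2.7 -6.2  2.9] M [-1.295  0.357  0.284] rpy [-9.000e+01  1.000e-01  1.109e+02]
tx 1.2 ty -1.8 tz 0.5 spin 1.857  rows>=12.4
```

Call:
{"api": "carry_out", "payload": {"plan": [[[0, 0, 0], 0, -1], [[0, 0, 0], 0, -1], [[0, 0, 0], 0, -1], [[0, -20, 0], 0, -1], [[0, -60, 0], 0, -1]]}}

```text
t: 9.3
tool_pos: [457.5, 86.7, 127.7]
ee_rot: [-89.6, -0.2, 111.0]
contact_force: [0.9, -0.4, 0.1]
grip_width: 80.6
```

Call:
{"api": "carry_out", "payload": {"plan": [[[0, -10, 0], -0.14, -1], [[0, -10, 0], -0.28, -1], [[0, -10, 0], -0.42, -1], [[0, -10, 0], -0.56, -1], [[0, -10, 0], -0.7, -1]]}}

```text
t: 9.8
tool_pos: [459.9, 86.6, 139.6]
ee_rot: [-90.0, 0.0, 151.4]
contact_force: [0.1, -0.6, -0.3]
grip_width: 85.1
```

```bash
python3 go.py 547.5 213.5 140 -56
```

```text
t 9.80 pos [459.9  86.6 139.6] yaw 151.4 q6 115.5 q1 -3.0 grip 85.1
tau6 1.8570 F [ 0.1 -0.6 -0.3] M [ 0.009  0.017 -0.   ] rpy [-90.    0.  151.4]
tx -16.3 ty -0.4 tz -153.3 spin -2.663  rows>=17.8
```

Call:
{"api": "carry_out", "payload": {"plan": [[[-3, 0, -30], -0.14, -1], [[-6, 0, -60], -0.28, -1], [[-9, 0, -90], -0.42, -1], [[-12, 0, -120], -0.56, -1], [[-16, 0, -153], -0.7, -1]]}}

```text
t: 10.3
tool_pos: [548.2, 213.8, 139.4]
ee_rot: [-90.0, -0.0, -168.5]
contact_force: [0.3, -0.9, -0.1]
grip_width: 85.6
```

Call:
{"api": "carry_out", "payload": {"plan": [[[0, 0, 0], -0.14, -1], [[0, 0, 0], -0.28, -1], [[0, 0, 0], -0.42, -1], [[0, 0, 0], -0.56, -1], [[0, 0, 0], -0.7, -1]]}}

```text
t: 10.8
tool_pos: [547.8, 212.9, 139.3]
ee_rot: [-90.0, 0.0, -128.4]
contact_force: [0.3, -0.2, -0.0]
grip_width: 85.4
```

Call:
{"api": "carry_out", "payload": {"plan": [[[0, 0, 0], -0.14, -1], [[0, 0, 0], -0.28, -1], [[0, 0, 0], -0.42, -1], [[0, 0, 0], -0.56, -1], [[0, 0, 0], -0.7, -1]]}}

```text
t: 11.3
tool_pos: [547.8, 212.8, 139.3]
ee_rot: [-90.0, 0.0, -88.3]
contact_force: [-0.3, -0.1, 0.1]
grip_width: 85.1
```

```bash
python3 go.py 547.5 213.5 74 -56
```

```text
t 11.30 pos [547.8 212.8 139.3] yaw -88.3 q6 8.6 q1 10.3 grip 85.1
tau6 1.8574 F [-0.3 -0.1  0.1] M [-0.062  0.036 -0.018] rpy [-90.    0.  -88.3]
tx -0.7 ty 65.3 tz -0.3 spin -0.563  rows>=3.8
```

Call:
{"api": "carry_out", "payload": {"plan": [[[0, 0, 0], -0.14, -1], [[0, 0, 0], -0.28, -1], [[0, 20, 0], -0.42, -1], [[0, 45, 0], -0.56, -1], [[0, 67, 0], -0.56, -1]]}}

```text
t: 11.8
tool_pos: [547.8, 212.8, 71.7]
ee_rot: [-90.0, 0.0, -56.3]
contact_force: [0.4, -0.6, 0.2]
grip_width: 85.2
```

Call:
{"api": "carry_out", "payload": {"plan": [[[0, 0, 0], 0, 1], [[0, 0, 0], 0, 1], [[0, 0, 0], 0, 1], [[0, 0, 0], 0, 1], [[0, 0, 0], 0, 1]]}}

```text
t: 12.3
tool_pos: [548.5, 212.6, 73.6]
ee_rot: [-89.9, -0.0, -56.5]
contact_force: [-4.8, -2.6, 4.3]
grip_width: 12.3
```

Call:
{"api": "carry_out", "payload": {"plan": [[[0, 0, 0], 0, 1], [[0, 0, 0], 0, 1]]}}

```text
t: 12.5
tool_pos: [547.4, 212.1, 73.7]
ee_rot: [-90.0, -0.0, -56.5]
contact_force: [-4.8, -1.8, 7.2]
grip_width: 8.8
```

```bash
python3 go.py 547.5 213.5 74 -56; python3 - <<'E'
from h import *
t=cam("top");s=cam("side")
crop(t,130,180,210,260,6,"t6.png");crop(s,180,130,260,210,6,"s6.png")
cv2.imwrite("pics/ts6.png",np.hstack([cv2.imread("pics/t6.png"),cv2.imread("pics/s6.png")])[:, :][:480])
E
```

```text
t 12.50 pos [547.4 212.1  73.7] yaw -56.5 q6 -23.1 q1 10.3 grip 8.8
tau6 0.0218 F [-4.8 -1.8  7.2] M [-0.437  0.717 -0.027] rpy [-90.   -0.  -56.5]
tx -1.2 ty -0.3 tz 0.8 spin -0.009  rows>=0.1
```

View pics/s6.png

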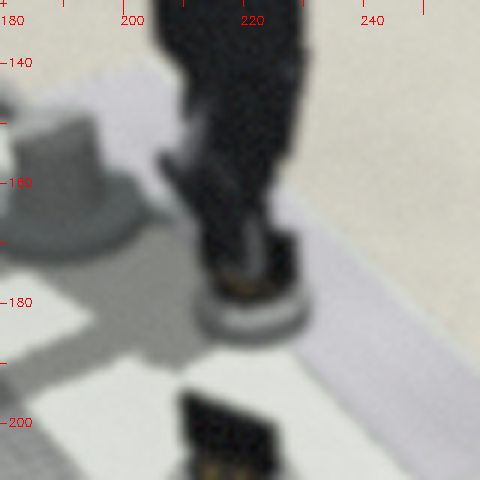

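Call:
{"api": "carry_out", "payload": {"plan": [[[0, 0, 0], 0.12, 1], [[0, 0, 0], 0.24, 1], [[0, 0, 0], 0.36, 1], [[0, 0, 0], 0.48, 1], [[0, 0, 0], 0.6, 1]]}}

```text
t: 13.1
tool_pos: [547.7, 212.1, 73.8]
ee_rot: [-90.0, -0.0, -91.2]
contact_force: [-3.1, -1.9, 7.2]
grip_width: 9.2
```

Call:
{"api": "carry_out", "payload": {"plan": [[[0, 0, 0], 0.12, 1], [[0, 0, 0], 0.24, 1], [[0, 0, 0], 0.36, 1], [[0, 0, 0], 0.48, 1], [[0, 0, 0], 0.6, 1]]}}

```text
t: 13.6
tool_pos: [547.9, 211.9, 73.8]
ee_rot: [-89.9, -0.0, -125.6]
contact_force: [-2.1, -2.9, 6.0]
grip_width: 9.0
```

Call:
{"api": "carry_out", "payload": {"plan": [[[0, 0, 0], 0.12, 1], [[0, 0, 0], 0.24, 1], [[0, 0, 0], 0.36, 1], [[0, 0, 0], 0.48, 1], [[0, 0, 0], 0.6, 1]]}}

```text
t: 14.1
tool_pos: [547.9, 211.7, 73.8]
ee_rot: [-89.9, 0.0, -159.9]
contact_force: [-2.9, -3.6, 5.9]
grip_width: 8.8
```

Call:
{"api": "carry_out", "payload": {"plan": [[[0, 0, 0], 0.1, 1], [[0, 0, 0], 0.2, 1], [[0, 0, 0], 0.3, 1], [[0, 0, 0], 0.4, 1], [[0, 0, 0], 0.4, 1]]}}

```text
t: 14.6
tool_pos: [547.9, 211.5, 73.8]
ee_rot: [-89.9, 0.0, 177.3]
contact_force: [-1.7, -3.8, 6.5]
grip_width: 8.8
```

```bash
python3 go.py 547.5 213.5 74 -56
```

```text
t 14.60 pos [547.9 211.5  73.8] yaw 177.3 q6 103.1 q1 10.3 grip 8.8
tau6 0.8616 F [-1.7 -3.8  6.5] M [-0.813  0.476  0.025] rpy [-89.9   0.  177.3]
tx 0.5 ty -0.2 tz -2.0 spin -2.212  rows>=14.8
```

Call:
{"api": "carry_out", "payload": {"plan": [[[0, 0, 0], 0.08, 1], [[0, 0, 0], 0.16, 1], [[0, 0, 0], 0.2, 1]]}}

```text
t: 14.9
tool_pos: [547.8, 211.5, 73.8]
ee_rot: [-89.9, 0.0, 165.8]
contact_force: [-3.3, -4.3, 6.2]
grip_width: 9.1
```

```bash
python3 go.py 459 86.3 72 4.5|sed -n 2p
```

```text
tau6 -0.1377 F [-3.3 -4.3  6.2] M [-0.889  0.558  0.051] rpy [-89.9   0.  165.8]
```

Call:
{"api": "carry_out", "payload": {"plan": [[[0, 0, 0], 0.08, 1], [[0, 0, 0], 0.16, 1], [[0, 0, 0], 0.2, 1]]}}

```text
t: 15.2
tool_pos: [547.8, 211.4, 73.8]
ee_rot: [-89.9, 0.1, 154.4]
contact_force: [-3.2, -4.4, 6.9]
grip_width: 8.8
```

```bash
python3 go.py 459 86.3 72 4.5|sed -n 2p
```

```text
tau6 0.0505 F [-3.2 -4.4  6.9] M [-0.846  0.57   0.258] rpy [-8.990e+01  1.000e-01  1.544e+02]
```

Call:
{"api": "carry_out", "payload": {"plan": [[[0, 0, 0], 0.08, 1], [[0, 0, 0], 0.16, 1], [[0, 0, 0], 0.2, 1]]}}

```text
t: 15.5
tool_pos: [547.7, 211.4, 73.7]
ee_rot: [-89.9, 0.1, 142.9]
contact_force: [-2.5, -5.0, 6.8]
grip_width: 9.1
```

```bash
python3 go.py 459 86.3 72 4.5|sed -n 2p
```

```text
tau6 0.0903 F [-2.5 -5.   6.8] M [-0.866  0.651  0.269] rpy [-8.990e+01  1.000e-01  1.429e+02]
```

Call:
{"api": "carry_out", "payload": {"plan": [[[0, 0, 0], 0.05, 1], [[0, 0, 0], 0.1, 1], [[0, 0, 0], 0.1, 1]]}}

```text
t: 15.8
tool_pos: [547.7, 211.4, 73.8]
ee_rot: [-89.9, 0.1, 137.3]
contact_force: [-2.8, -4.1, 6.9]
grip_width: 9.1
```

```bash
python3 go.py 547.5 213.5 74 -56
```

```text
t 15.80 pos [547.7 211.4  73.8] yaw 137.3 q6 143.1 q1 10.3 grip 9.1
tau6 0.5635 F [-2.8 -4.1  6.9] M [-0.892  0.677  0.153] rpy [-8.990e+01  1.000e-01  1.373e+02]
tx 1.6 ty -0.2 tz -1.5 spin -2.910  rows>=19.4
```

Call:
{"api": "carry_out", "payload": {"plan": [[[0, 0, 0], 0, -1], [[0, 0, 0], 0, -1], [[0, 0, 0], 0, -1], [[0, -20, 0], 0, -1], [[0, -60, 0], 0, -1]]}}

```text
t: 16.3
tool_pos: [545.4, 212.1, 129.7]
ee_rot: [-89.7, -0.3, 137.3]
contact_force: [0.7, 0.1, 0.6]
grip_width: 80.0
```

```bash
python3 - <<'E'
from h import *
t=cam("top");s=cam("side")
img=cv2.imread("pics/top0.png"); t["img"]=img
crop(t,70,195,150,260,9,"t7.png")
im2=cv2.imread("pics/side0.png"); s["img"]=im2; crop(s,165,130,230,180,10,"s7.png")
E
```

```text
(no output)
```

View pics/t7.png

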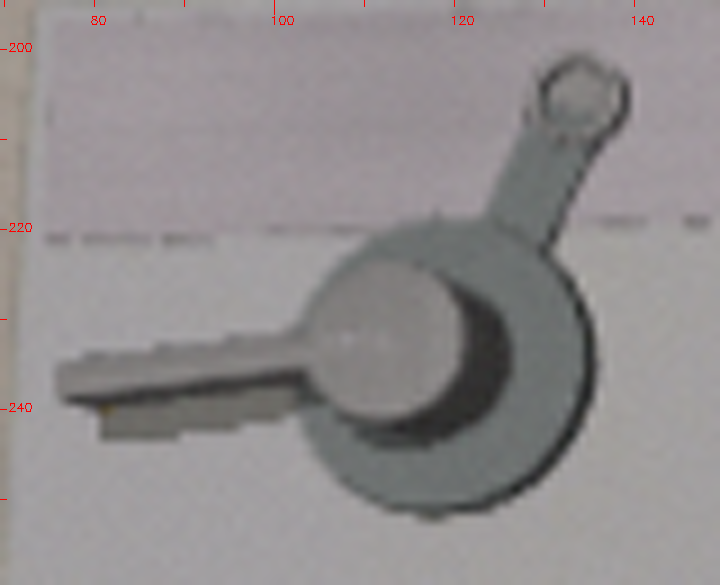

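View pics/s7.png

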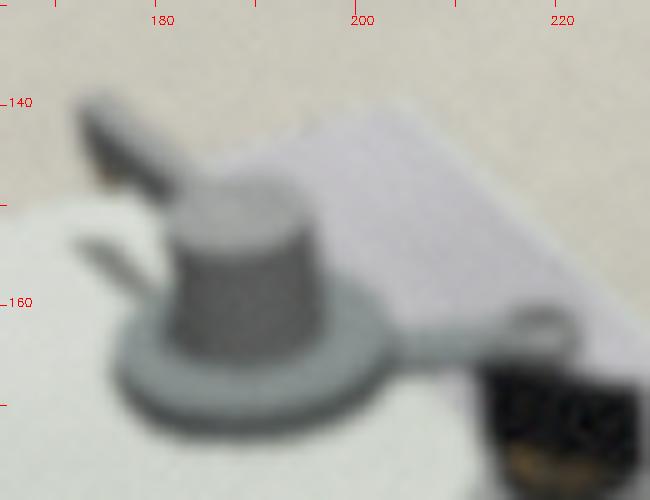

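```bash
python3 - <<'E'
from h import *
t=cam("top");s=cam("side")
T=lambda a,b:(a/9+70-.5,b/9+195-.5)
S=lambda a,b:(a/10+165-.5,b/10+130-.5)
X,r=tri(t,T(383,340),s,S(241,215));print("stem top",X.round(1),r)
print("base disc z55",onz(t,T(448,368),55).round(1), onz(s,S(255,350),55).round(1))
X,r=tri(t,T(582,98),s,S(540,333));print("collar",X.round(1),r)
X,r=tri(t,T(62,382),s,S(97,103));print("bar end",X.round(1),r)
a=onz(t,T(64,381),100);b=onz(t,T(300,352),100);print("bar line",a.round(1),b.round(1),np.degrees(np.arctan2(*(a-b)[1::-1])))
for z in(95,100,105,110):print(z,onz(t,T(383,340),z).round(1),onz(s,S(241,215),z).round(1))
E
```

```text
stem top [513.4 351.3  95.1] 0.42605072341621075
base disc z55 [510.  346.2  55. ] [506.4 337.3  55. ]
collar [591.8 306.1  44.9] 0.05006946853595371
bar end [510.6 446.8  92.7] 1.1111814959054782
bar line [508.5 443.5 100. ] [510.8 374.1 100. ] 91.83388709820022
95 [513.  351.5  95. ] [513.8 351.3  95. ]
100 [512.1 349.7 100. ] [510.2 343.5 100. ]
105 [511.1 347.9 105. ] [506.7 335.7 105. ]
110 [510.2 346.1 110. ] [503.1 327.9 110. ]
```

```bash
python3 go.py 508.5 409 160 -88.2
```

```text
t 16.50 pos [548.7 212.8 133.6] yaw 137.3 q6 143.0 q1 10.3 grip 85.4
tau6 -0.0001 F [-0.  -0.2 -0.9] M [ 0.016  0.005 -0.041] rpy [-9.010e+01  1.000e-01  1.373e+02]
tx 162.6 ty -26.4 tz -116.9 spin -2.347  rows>=15.7
```

Call:
{"api": "carry_out", "payload": {"plan": [[[10, -26, -7], -0.14, -1], [[45, -26, -32], -0.28, -1], [[80, -26, -57], -0.42, -1], [[120, -26, -86], -0.56, -1], [[162, -26, -117], -0.7, -1]]}}

```text
t: 17.0
tool_pos: [507.5, 407.2, 156.9]
ee_rot: [-89.9, -0.1, 177.7]
contact_force: [0.9, -0.9, -0.6]
grip_width: 85.6
```

Call:
{"api": "carry_out", "payload": {"plan": [[[0, 0, 0], -0.14, -1], [[0, 0, 0], -0.28, -1], [[0, 0, 0], -0.42, -1], [[0, 0, 0], -0.56, -1], [[0, 0, 0], -0.7, -1]]}}

```text
t: 17.5
tool_pos: [507.7, 405.9, 156.5]
ee_rot: [-90.0, -0.2, -142.1]
contact_force: [-0.1, -1.0, -0.0]
grip_width: 85.9
```

Call:
{"api": "carry_out", "payload": {"plan": [[[0, 0, 0], -0.14, -1], [[0, 0, 0], -0.28, -1], [[0, 0, 0], -0.42, -1], [[0, 0, 0], -0.56, -1], [[0, 0, 0], -0.7, -1]]}}

```text
t: 18.0
tool_pos: [507.8, 405.8, 156.6]
ee_rot: [-90.1, -0.1, -102.0]
contact_force: [0.9, -1.3, 0.8]
grip_width: 85.5
```

```bash
python3 go.py 508.5 409 72 -88.2;  python3 - <<'E'
from h import *
t=cam("top");s=cam("side")
crop(t,50,180,250,300,4,"t8.png");crop(s,130,110,260,230,5,"s8.png")
E
```

```text
t 18.00 pos [507.8 405.8 156.6] yaw -102.0 q6 40.9 q1 28.8 grip 85.5
tau6 1.8572 F [ 0.9 -1.3  0.8] M [ 0.043  0.037 -0.025] rpy [-9.01e+01 -1.00e-01 -1.02e+02]
tx -3.3 ty 84.6 tz 0.1 spin -0.242  rows>=1.7
```

View pics/t8.png

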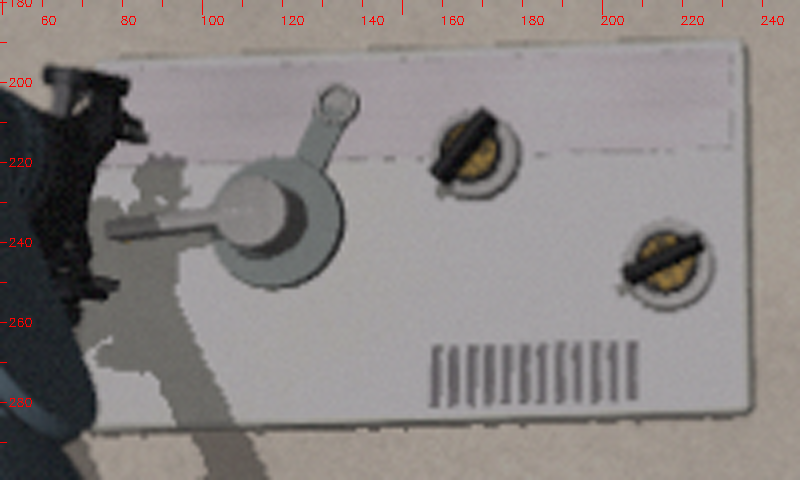

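View pics/s8.png

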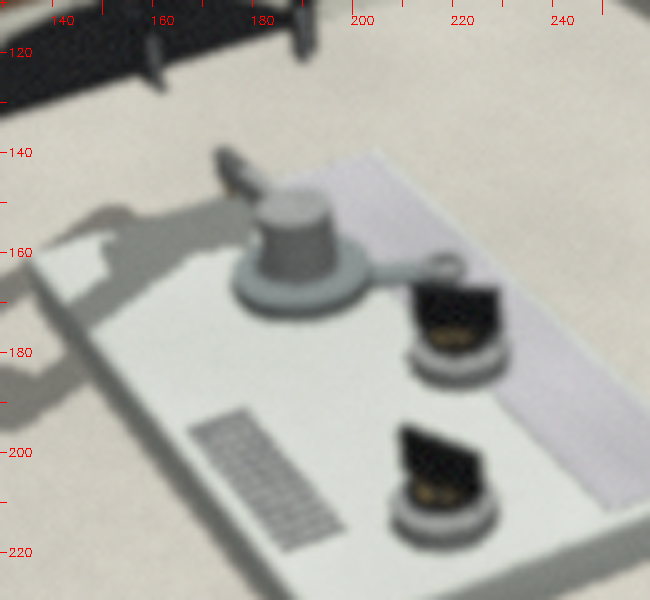

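Call:
{"api": "carry_out", "payload": {"plan": [[[-1, 20, 0], -0.12, -1], [[-1, 45, 0], -0.24, -1], [[-1, 70, 0], -0.24, -1], [[-1, 84, 0], -0.24, -1], [[-1, 84, 0], -0.24, -1]]}}

```text
t: 18.6
tool_pos: [507.0, 406.1, 71.4]
ee_rot: [-90.3, -0.2, -88.8]
contact_force: [0.5, -0.3, 0.2]
grip_width: 85.4
```

Call:
{"api": "carry_out", "payload": {"plan": [[[0, 0, 0], 0, 1], [[0, 0, 0], 0, 1], [[0, 0, 0], 0, 1], [[0, 0, 0], 0, 1], [[0, 0, 0], 0, 1]], "newtons": 40}}

```text
t: 19.1
tool_pos: [509.6, 407.5, 75.4]
ee_rot: [-89.9, 0.1, -88.6]
contact_force: [2.7, 0.4, 2.6]
grip_width: 12.3
```

Call:
{"api": "carry_out", "payload": {"plan": [[[0, 0, 0], 0, 1], [[0, 0, 0], 0, 1]]}}

```text
t: 19.3
tool_pos: [510.7, 407.6, 75.5]
ee_rot: [-89.8, 0.1, -88.6]
contact_force: [4.4, 0.4, 1.7]
grip_width: 11.0
```

```bash
python3 go.py 508.5 409 72 -88.2;  python3 - <<'E'
from h import *
t=cam("top");s=cam("side")
crop(t,50,180,250,300,4,"t9.png");crop(s,130,110,260,230,5,"s9.png")
E
```

```text
t 19.30 pos [510.7 407.6  75.5] yaw -88.6 q6 27.5 q1 28.9 grip 11.0
tau6 0.3733 F [4.4 0.4 1.7] M [ 0.075 -0.727  0.368] rpy [-89.8   0.1 -88.6]
tx -1.5 ty 3.5 tz -2.2 spin -0.007  rows>=0.1
```

View pics/s9.png

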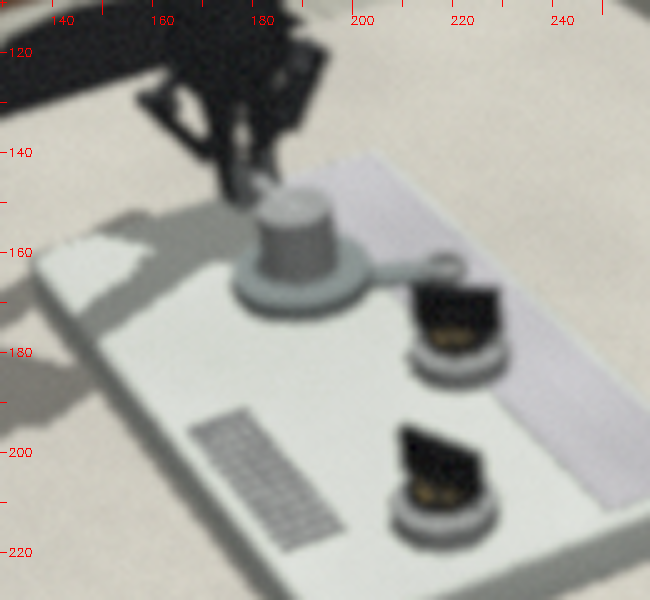

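```bash
python3 - <<'E'
from h import *
t=cam("top")
T=lambda a,b:(a/9+70-.5,b/9+195-.5)
c=onz(t,T(448,368),55)
for z in(50,60,70):
    k=onz(t,T(582,98),z); d=k-c; print(z,k.round(1),np.hypot(*d[:2]),np.degrees(np.arctan2(d[1],d[0])))
    k=np.array([k[0]-512,k[1]-346.]);print(np.hypot(*k),np.degrees(np.arctan2(k[1],k[0])))
E
```

```text
50 [590.6 304.6  50. ] 90.6914591936309 -27.304698323105693
88.83887393460155 -27.804279958498295
60 [588.2 301.5  60. ] 90.01139231162479 -29.724299989604535
88.19390472589285 -30.277991924493612
70 [585.7 298.5  70. ] 89.49412096435408 -32.176293055061585
87.71556934620963 -32.78340286055933
```

Call:
{"api": "carry_out", "payload": {"plan": [[[0.4, 0, 7.3], 0.12, 1], [[1.8, 0, 14.5], 0.24, 1], [[3.9, 0, 21.5], 0.36, 1], [[6.9, 0, 28.2], 0.48, 1], [[10.7, 0, 34.4], 0.6, 1]]}}

```text
t: 19.95
tool_pos: [544.7, 398.6, 75.5]
ee_rot: [-90.0, 0.2, -123.3]
contact_force: [2.0, 3.2, 2.1]
grip_width: 11.2
```

```bash
python3 go.py 508.5 409 72 -88.2
```

```text
t 19.95 pos [544.7 398.6  75.5] yaw -123.3 q6 60.0 q1 26.7 grip 11.2
tau6 -1.2960 F [2.  3.2 2.1] M [ 0.521 -0.272  0.162] rpy [ -90.     0.2 -123.3]
tx 11.2 ty 3.5 tz -36.0 spin -0.612  rows>=4.1
```

Call:
{"api": "carry_out", "payload": {"plan": [[[0.4, 0, 7.3], 0.12, 1], [[1.8, 0, 14.5], 0.24, 1], [[3.9, 0, 21.5], 0.36, 1], [[6.9, 0, 28.2], 0.48, 1], [[10.7, 0, 34.4], 0.6, 1]]}}

```text
t: 20.45
tool_pos: [567.4, 371.8, 75.5]
ee_rot: [-90.2, 0.2, -157.7]
contact_force: [1.5, 7.5, 1.5]
grip_width: 11.3
```

Call:
{"api": "carry_out", "payload": {"plan": [[[0.4, 0, 7.3], 0.12, 1], [[1.8, 0, 14.5], 0.24, 1], [[3.9, 0, 21.5], 0.36, 1], [[6.9, 0, 28.2], 0.48, 1], [[10.7, 0, 34.4], 0.6, 1]]}}

```text
t: 20.95
tool_pos: [570.5, 336.9, 75.5]
ee_rot: [-90.4, 0.1, 167.9]
contact_force: [1.7, 12.0, 0.3]
grip_width: 11.1
```

```bash
python3 go.py 508.5 409 72 -88.2;  python3 - <<'E'
from h import *
t=cam("top");s=cam("side")
crop(t,50,180,250,300,4,"t10.png");crop(s,130,110,260,230,5,"s10.png")
E
```

```text
t 20.95 pos [570.5 336.9  75.5] yaw 167.9 q6 122.8 q1 20.8 grip 11.1
tau6 -1.9685 F [ 1.7 12.   0.3] M [ 1.547 -0.143 -0.487] rpy [-9.040e+01  1.000e-01  1.679e+02]
tx 75.8 ty 3.5 tz -57.5 spin -1.814  rows>=12.1
```

View pics/s10.png

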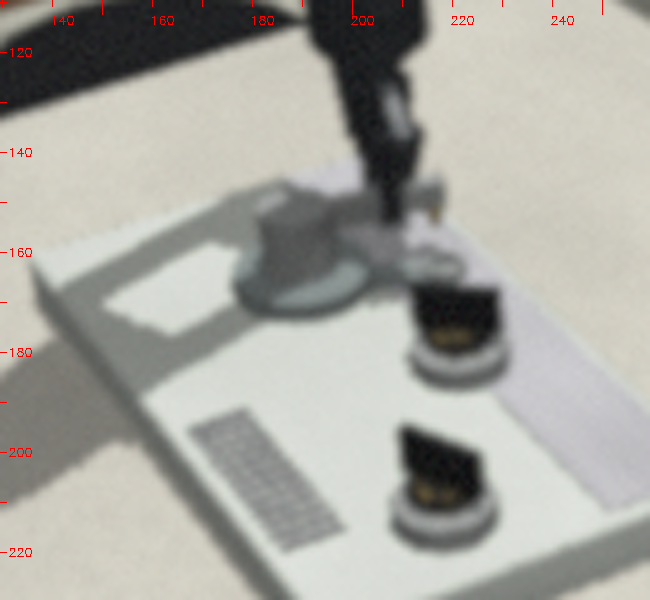

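View pics/t10.png

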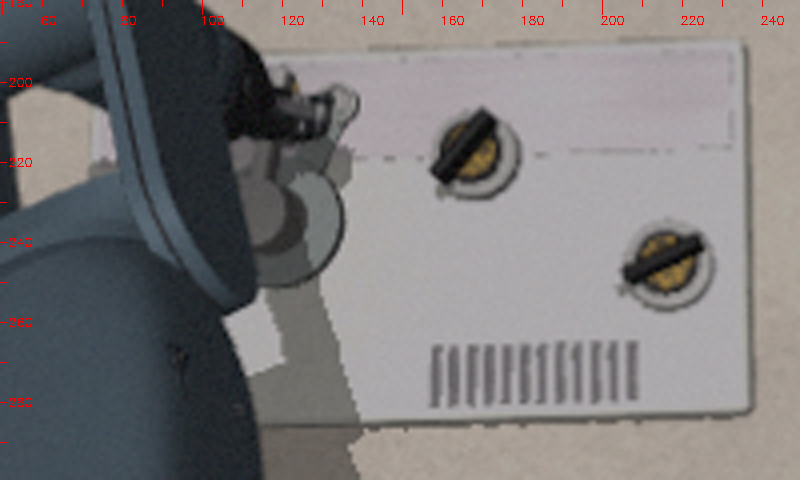

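Call:
{"api": "carry_out", "payload": {"plan": [[[0.4, 0, 5.6], 0.1, 1], [[1.4, 0, 11.4], 0.2, 1], [[2.8, 0, 17.2], 0.295, 1], [[2.8, 0, 17.2], 0.295, 1]]}}

```text
t: 21.45
tool_pos: [564.2, 320.3, 75.5]
ee_rot: [-90.4, -0.0, 151.1]
contact_force: [2.1, 11.1, -0.5]
grip_width: 11.1
```

```bash
python3 go.py 508.5 409 72 -88.2;  python3 - <<'E'
from h import *
t=cam("top");s=cam("side")
crop(t,70,180,170,260,8,"t11.png");crop(s,160,110,240,190,7,"s11.png")
E
```

```text
t 21.45 pos [564.2 320.3  75.5] yaw 151.1 q6 138.4 q1 19.6 grip 11.1
tau6 0.0401 F [ 2.1 11.1 -0.5] M [ 1.44  -0.351 -0.708] rpy [-90.4  -0.  151.1]
tx 91.6 ty 3.5 tz -50.7 spin -2.107  rows>=14.1
```

View pics/s11.png

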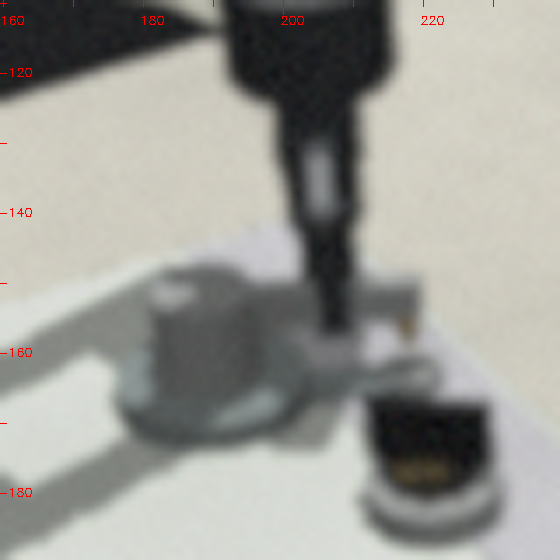

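View pics/t11.png

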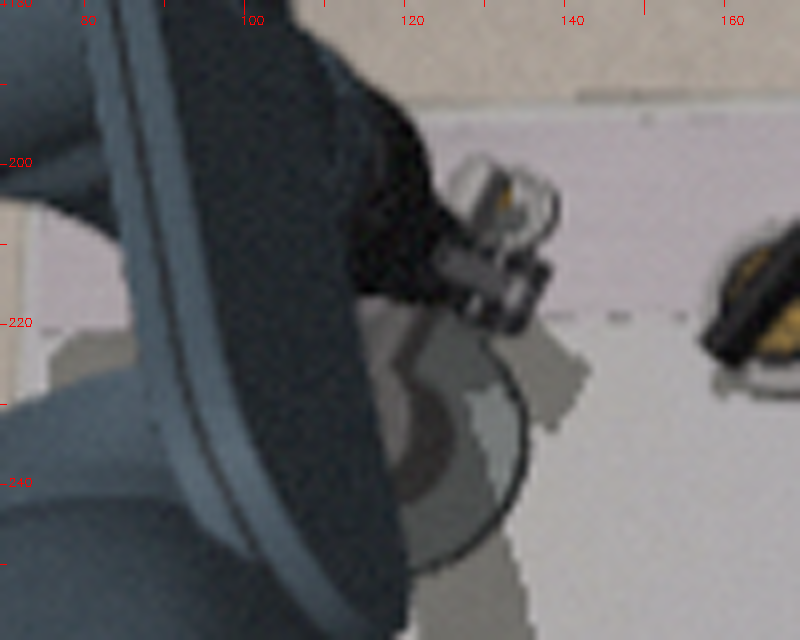

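```bash
python3 - <<'E'
from h import *
t=cam("top");s=cam("side")
N,r=tri(t,(132.6,204.6),s,(217.5,157.8));print("nozzle",N,r)
C,r=tri(t,(134.2,205.4),s,(216.9,163.1));print("collar",C,r)
for ang in(-35,-32,-29,-26,-23):
    a=np.radians(ang); p=[511.5+90*np.cos(a),346+90*np.sin(a)]
    print(ang,np.round(p,1),"tip z66",proj(t,[[*p,66]])[0].round(1),proj(s,[[*p,66]])[0].round(1),"mark z51",proj(t,[[*p,51]])[0].round(1),proj(s,[[*p,51]])[0].round(1))
E
```

```text
nozzle [589.0176255  304.17761394  65.70573586] 0.3916314154083703
collar [589.34873171 307.0893759   44.7955378 ] 2.652695148253221
-35 [585.2 294.4] tip z66 [136.1 205.7] [218.2 159.4] mark z51 [137.8 206.9] [218.5 163.4]
-32 [587.8 298.3] tip z66 [134.7 204.9] [218.2 158.6] mark z51 [136.3 206.1] [218.6 162.6]
-29 [590.2 302.4] tip z66 [133.2 204.2] [218.2 157.8] mark z51 [134.8 205.4] [218.6 161.8]
-26 [592.4 306.5] tip z66 [131.6 203.6] [218.1 157.1] mark z51 [133.3 204.7] [218.5 161.1]
-23 [594.3 310.8] tip z66 [130. 203.] [218.  156.3] mark z51 [131.8 204.2] [218.3 160.3]
```

Call:
{"api": "carry_out", "payload": {"plan": [[[0.3, 0, -0.7], 0.01, 0.6], [[0.3, 0, -0.7], 0.01, 0], [[0.3, 0, -0.7], 0.01, -1], [[0.3, -15, -0.7], 0.01, -1], [[0, -60, 0], 0, -1]]}}

```text
t: 22.15
tool_pos: [560.4, 316.0, 130.9]
ee_rot: [-89.5, -0.4, 151.3]
contact_force: [0.9, 0.8, 0.4]
grip_width: 74.3
```

```bash
python3 go.py 500 150 180 90
```

```text
t 22.15 pos [560.4 316.  130.9] yaw 151.3 q6 138.2 q1 19.5 grip 74.3
tau6 0.2461 F [0.9 0.8 0.4] M [-0.101 -0.037 -0.039] rpy [-89.5  -0.4 151.3]
tx -26.6 ty -49.1 tz 174.7 spin 1.070  rows>=7.1
```

Call:
{"api": "carry_out", "payload": {"plan": [[[-8, -40, 20], -0.1, -1], [[-16, -50, 60], -0.2, -1], [[-24, -60, 105], -0.3, -1], [[-32, -69, 150], -0.4, -1], [[-38, -69, 195], -0.5, -1]]}}

```text
t: 22.65
tool_pos: [503.7, 126.5, 206.2]
ee_rot: [-90.0, 0.2, -179.8]
contact_force: [1.0, -0.2, 0.5]
grip_width: 85.4
```

```bash
python3 go.py 440 -40 200 90;python3 - <<'E'
from h import *
t=cam("top");s=cam("side")
crop(t,50,180,250,300,4,"t12.png");crop(s,130,110,260,230,5,"s12.png")
E
```

```text
t 22.65 pos [503.7 126.5 206.2] yaw -179.8 q6 91.6 q1 1.8 grip 85.4
tau6 2.4193 F [ 1.  -0.2  0.5] M [-0.039 -0.007  0.066] rpy [ -90.     0.2 -179.8]
tx 64.4 ty 6.2 tz 166.2 spin 1.575  rows>=10.5
```

View pics/t12.png

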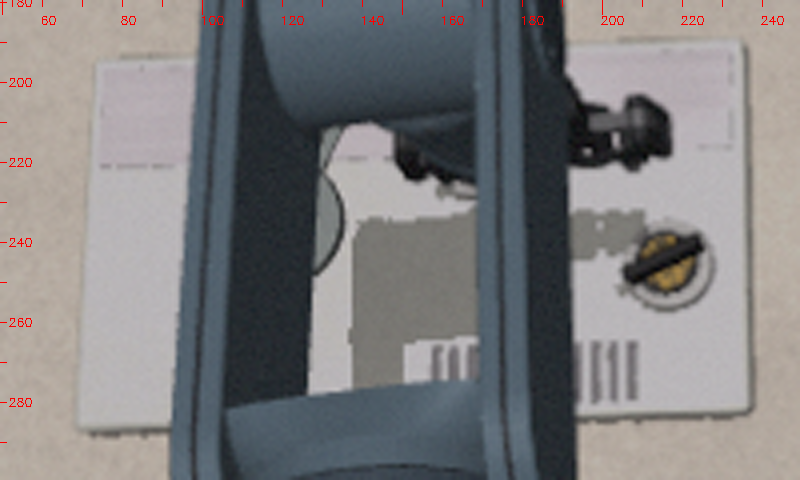

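View pics/s12.png

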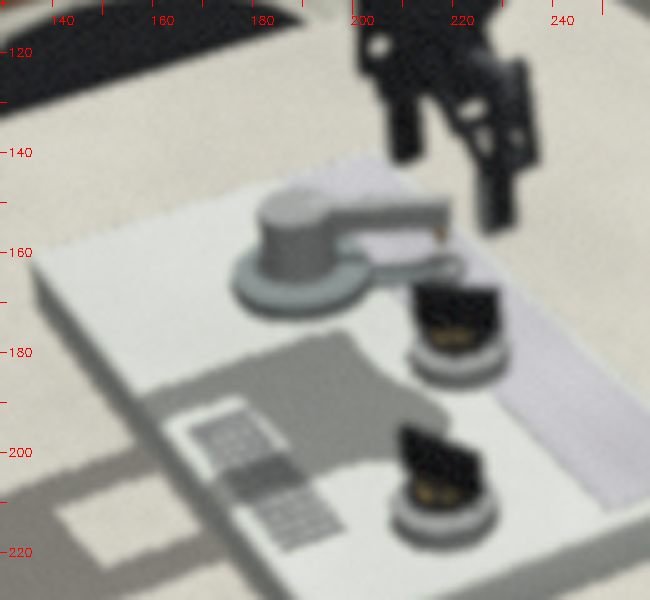

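```bash
python3 - <<'E'
from h import *
t=cam("top");s=cam("side")
crop(t,245,140,445,300,4,"t13.png");crop(s,210,200,400,350,4,"s13.png")
E
```

```text
(no output)
```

View pics/t13.png

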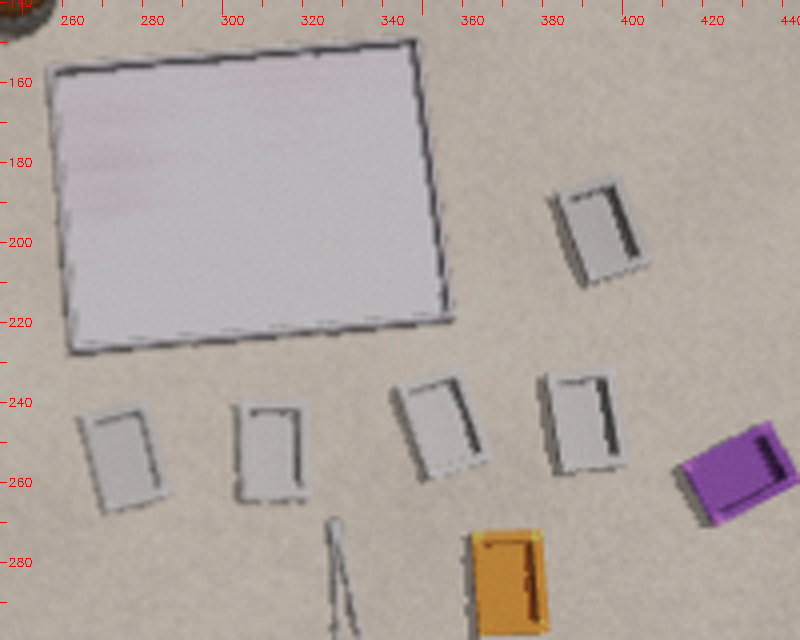

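View pics/s13.png

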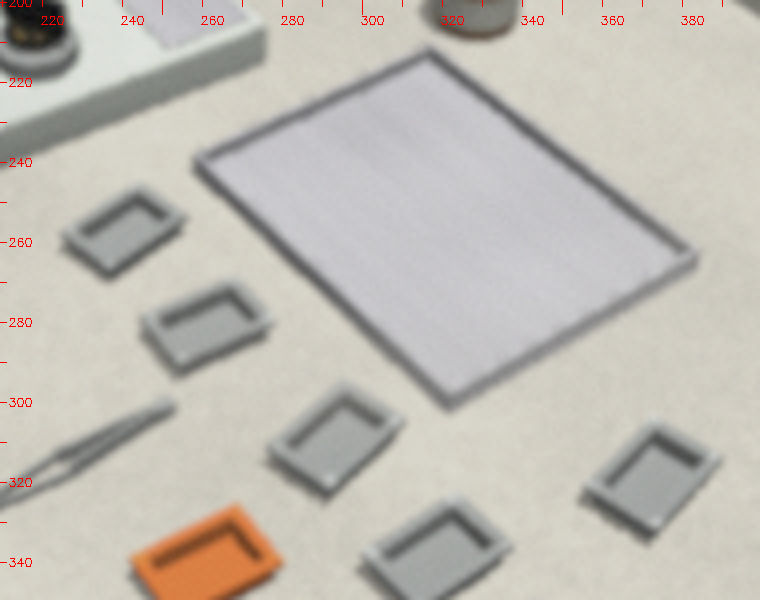

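```bash
cat > moulds.py <<'E'
from h import *
def meas(f,q,z=18):
    """q: TL,TR,BR,BL pixel corners in top view; long side = TL-BL"""
    P=np.array([onz(f,p,z)[:2] for p in q]); c=P.mean(0)
    v=(P[0]+P[1]-P[2]-P[3])/2; w=(P[1]+P[2]-P[0]-P[3])/2
    return c,np.degrees(np.arctan2(v[1],v[0])),np.hypot(*v),np.hypot(*w)
E
python3 - <<'E'
from moulds import *
t=cam("top");s=cam("side")
T=lambda p:(p[0]/4+245-.5,p[1]/4+140-.5)
S=lambda p:(p[0]/4+210-.5,p[1]/4+200-.5)
D=dict(A=[(83,420),(143,405),(172,493),(105,512)],B=[(238,403),(307,400),(307,498),(240,500)],C=[(395,387),(458,372),(492,458),(427,480)],D=[(544,376),(613,370),(625,465),(562,472)],E=[(555,195),(617,180),(651,262),(590,286)],
 tray=[(50,68),(415,40),(454,320),(72,352)])
sd=dict(A=[(62,237),(138,188),(187,218),(108,270)],B=[(143,322),(235,282),(272,322),(180,370)],C=[(268,449),(345,385),(405,420),(325,495)],D=[(360,560),(455,500),(513,547),(420,610)],E=[(583,490),(657,424),(720,460),(648,535)],tray=[(430,50),(697,258),(448,405),(197,162)])
for k,q in D.items():
    c,a,l,w=meas(t,[T(p) for p in q]); 
    X,r=tri(t,np.mean([T(p) for p in q],0),s,np.mean([S(p) for p in sd[k]],0))
    print(k,c.round(1),"yaw %.1f L %.1f W %.1f"%(a,l,w),"tri",X.round(1),round(r,1))
E
```

```text
A [425.4 -72. ] yaw 10.4 L 64.4 W 45.2 tri [426.6 -72.4  10.8] 0.6
B [ 421.  -173.5] yaw -5.7 L 67.3 W 46.9 tri [ 422.  -174.4    9.5] 0.3
C [ 427.9 -292.5] yaw 13.1 L 65.5 W 46.6 tri [ 428.9 -294.1   10.6] 0.4
D [ 421.  -391.6] yaw 0.8 L 66.8 W 46.4 tri [ 421.8 -393.6   11.2] 0.3
E [ 553.6 -423.2] yaw 13.3 L 66.2 W 46.7 tri [ 554.8 -425.2   11.7] 0.1
tray [ 604.3 -175.9] yaw -0.2 L 206.9 W 266.1 tri [ 608.5 -178.1   -2. ] 1.2
```

```bash
python3 go.py 425.5 -72 70 -169.6
```

```text
t 22.95 pos [504.  128.7 204.2] yaw 179.9 q6 92.1 q1 2.0 grip 85.5
tau6 -0.0007 F [ 0.3  0.4 -1.2] M [ 0.022  0.014 -0.001] rpy [-9.000e+01  1.000e-01  1.799e+02]
tx 78.2 ty 134.2 tz 200.7 spin -0.183  rows>=5.1
```

Call:
{"api": "carry_out", "payload": {"plan": [[[14, 10, 40], -0.06, -0.7], [[30, 22, 80], -0.12, -0.7], [[46, 40, 120], -0.18, -0.7], [[62, 65, 160], -0.18, -0.7], [[78, 95, 201], -0.18, -0.7]], "newtons": 40}}

```text
t: 23.45
tool_pos: [427.2, -71.0, 110.3]
ee_rot: [-89.9, 0.1, -169.6]
contact_force: [1.1, 0.1, -0.1]
grip_width: 72.5
```

Call:
{"api": "carry_out", "payload": {"plan": [[[0, 35, 0], 0, -0.7], [[0, 40, 0], 0, -0.7], [[0, 40, 0], 0, -0.7]]}}

```text
t: 23.75
tool_pos: [426.3, -69.3, 69.8]
ee_rot: [-90.1, -0.1, -169.6]
contact_force: [0.2, 0.5, 0.0]
grip_width: 72.5
```

```bash
python3 go.py 425.5 -72 9 -169.6; python3 - <<'E'
from h import *
t=cam("top");s=cam("side")
crop(t,235,200,335,280,8,"t14.png");crop(s,190,190,290,290,6,"s14.png")
E
```

```text
t 23.75 pos [426.3 -69.3  69.8] yaw -169.6 q6 55.5 q1 -24.1 grip 72.5
tau6 0.0040 F [0.2 0.5 0. ] M [ 0.007 -0.055 -0.013] rpy [-9.010e+01 -1.000e-01 -1.696e+02]
tx 1.3 ty 60.8 tz 2.5 spin -0.001  rows>=1.2
```

View pics/s14.png

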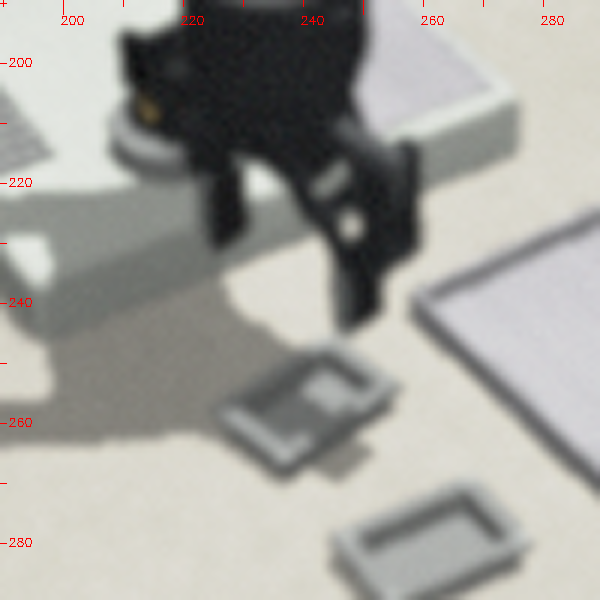

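```bash
python3 - <<'E'
from h import *
s=cam("side")
for z in(60,70,75,80,85):print(z,proj(s,[[426.3,-69.3,z],[426.3-6.5,-69.3+36,z],[426.3+6.5,-69.3-36,z]]).round(1).tolist())
E
```

```text
60 [[238.6, 241.8], [228.9, 235.4], [248.6, 248.4]]
70 [[238.4, 238.8], [228.6, 232.4], [248.4, 245.4]]
75 [[238.3, 237.3], [228.5, 230.9], [248.3, 243.9]]
80 [[238.2, 235.8], [228.4, 229.4], [248.3, 242.4]]
85 [[238.1, 234.3], [228.3, 227.9], [248.2, 240.9]]
```

Call:
{"api": "carry_out", "payload": {"plan": [[[1, 30, 2.5], 0, -0.7], [[1, 50, 2.5], 0, -0.7], [[1, 59, 2.5], 0, -0.7], [[1, 59, 2.5], 0, -0.7]]}}

```text
t: 24.3
tool_pos: [426.0, -72.4, 11.3]
ee_rot: [-90.0, -0.0, -169.6]
contact_force: [-0.9, 0.6, -0.0]
grip_width: 72.3
```

Call:
{"api": "carry_out", "payload": {"plan": [[[0, 0, 0], 0, 0.2], [[0, 0, 0], 0, 0.2], [[0, 0, 0], 0, 0.2], [[0, 0, 0], 0, 0.2]]}}

```text
t: 24.7
tool_pos: [426.9, -73.2, 12.9]
ee_rot: [-89.9, 0.1, -169.7]
contact_force: [0.1, 1.6, 7.0]
grip_width: 46.1
```

```bash
python3 go.py 425.5 -72 9 -169.6
```

```text
t 24.70 pos [426.9 -73.2  12.9] yaw -169.7 q6 55.1 q1 -24.6 grip 46.1
tau6 0.0285 F [0.1 1.6 7. ] M [ 0.318  0.158 -0.027] rpy [-8.990e+01  1.000e-01 -1.697e+02]
tx 1.2 ty 3.9 tz -1.5 spin -0.002  rows>=0.1
```

Call:
{"api": "carry_out", "payload": {"plan": [[[0, 0, 0], 0, 0.4], [[0, -15, 0], 0, 0.4], [[0, -40, 0], 0, 0.4], [[0, -70, 0], 0, 0.4], [[0, -70, 0], 0, 0.4]], "newtons": 60}}

```text
t: 25.2
tool_pos: [428.8, -74.2, 85.4]
ee_rot: [-89.7, 0.4, -169.7]
contact_force: [1.3, -0.4, -0.6]
grip_width: 44.6
```

```bash
python3 go.py 656 -96 80 -180; python3 - <<'E'
from h import *
t=cam("top");s=cam("side")
crop(t,235,200,335,280,8,"t14.png");crop(s,190,190,290,290,6,"s15.png")
E
```

```text
t 25.20 pos [428.8 -74.2  85.4] yaw -169.7 q6 55.1 q1 -24.6 grip 44.6
tau6 -0.0007 F [ 1.3 -0.4 -0.6] M [-0.001 -0.064  0.028] rpy [ -89.7    0.4 -169.7]
tx -219.6 ty 5.4 tz 62.1 spin 0.180  rows>=4.6
```

View pics/s15.png

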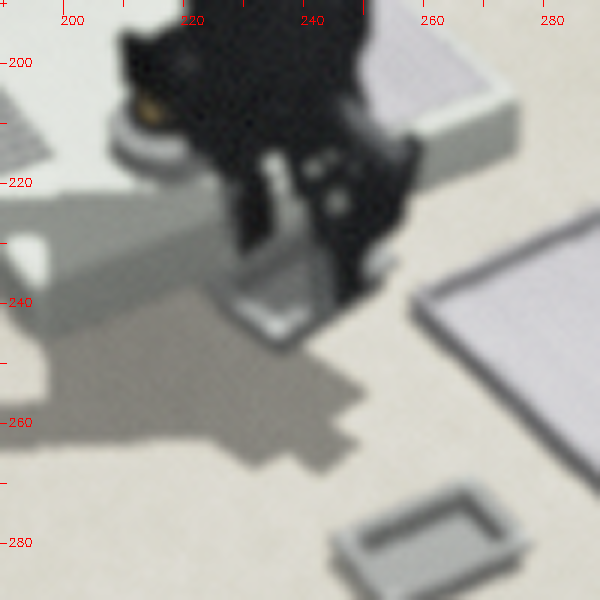

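Call:
{"api": "carry_out", "payload": {"plan": [[[-30, 0, 8], 0.04, 0.4], [[-70, 0, 20], 0.08, 0.4], [[-115, 0, 32], 0.13, 0.4], [[-160, 0, 45], 0.18, 0.4], [[-195, 0, 55], 0.18, 0.4]]}}

```text
t: 25.8
tool_pos: [629.3, -92.3, 79.7]
ee_rot: [-90.0, -0.1, 179.9]
contact_force: [-0.1, 0.1, -0.6]
grip_width: 44.7
```

```bash
python3 go.py 656 -96 35 -180
```

```text
t 25.80 pos [629.3 -92.3  79.7] yaw 179.9 q6 71.7 q1 -18.4 grip 44.7
tau6 0.3283 F [-0.1  0.1 -0.6] M [-0.119  0.012 -0.055] rpy [-9.000e+01 -1.000e-01  1.799e+02]
tx -26.7 ty 44.7 tz 3.7 spin -0.002  rows>=1.0
```

Call:
{"api": "carry_out", "payload": {"plan": [[[-27, 5, 4], 0, 0.4], [[-27, 25, 4], 0, 0.4], [[-27, 45, 4], 0, 0.4], [[-27, 55, 4], 0, 0.4], [[-27, 60, 4], 0, 0.4]]}}

```text
t: 26.3
tool_pos: [653.0, -95.8, 18.9]
ee_rot: [-90.1, -0.2, 180.0]
contact_force: [-0.3, -0.2, -1.3]
grip_width: 45.1
```

```bash
python3 go.py 656 -96 17 -180; python3 - <<'E'
from h import *
s=cam("side")
crop(s,250,150,380,270,6,"s16.png")
E
```

```text
t 26.30 pos [653.  -95.8  18.9] yaw 180.0 q6 72.0 q1 -18.0 grip 45.1
tau6 0.0002 F [-0.3 -0.2 -1.3] M [-0.001  0.013 -0.012] rpy [-90.1  -0.2 180. ]
tx -3.0 ty 1.9 tz 0.2 spin -0.000  rows>=0.1
```

View pics/s16.png

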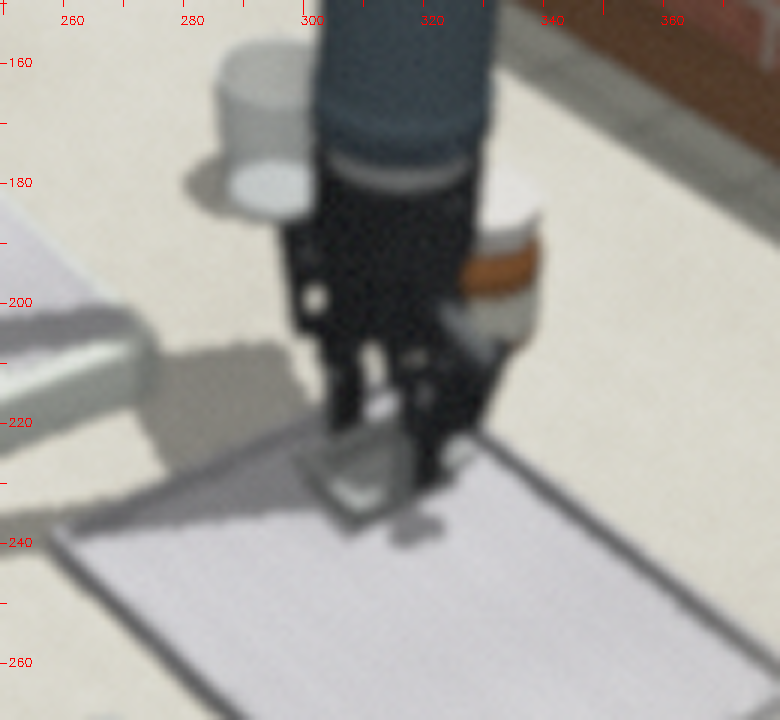

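Call:
{"api": "carry_out", "payload": {"plan": [[[-2, 2, 0], 0, 0.4], [[-2, 4, 0], 0, 0.4], [[-2, 4, 0], 0, 0.4]]}}

```text
t: 26.65
tool_pos: [657.0, -96.4, 18.0]
ee_rot: [-90.0, 0.1, 180.0]
contact_force: [-0.8, 0.4, -0.6]
grip_width: 44.9
```

```bash
python3 go.py 656 -96 17 -180|head -2
```

```text
t 26.65 pos [657.  -96.4  18. ] yaw 180.0 q6 72.1 q1 -18.0 grip 44.9
tau6 0.0014 F [-0.8  0.4 -0.6] M [0.057 0.029 0.031] rpy [-9.0e+01  1.0e-01  1.8e+02]
```

Call:
{"api": "carry_out", "payload": {"plan": [[[0, 2, 0], 0, 0.4], [[0, 3, 0], 0, 0.4], [[0, 3, 0], 0, 0.4]]}}

```text
t: 26.95
tool_pos: [657.2, -96.5, 17.2]
ee_rot: [-89.9, 0.1, 180.0]
contact_force: [-3.8, 1.0, 11.8]
grip_width: 44.9
```

```bash
python3 go.py 656 -96 17 -180|head -2
```

```text
t 26.95 pos [657.2 -96.5  17.2] yaw 180.0 q6 72.1 q1 -17.9 grip 44.9
tau6 -0.0072 F [-3.8  1.  11.8] M [ 0.157  0.713 -0.046] rpy [-8.99e+01  1.00e-01  1.80e+02]
```

Call:
{"api": "carry_out", "payload": {"plan": [[[0, -1, 0], 0, 0], [[0, -1, 0], 0, -0.45], [[0, -1, 0], 0, -0.45], [[0, -20, 0], 0, -0.45], [[0, -60, 0], 0, -0.45]]}}

```text
t: 27.45
tool_pos: [653.6, -95.4, 70.7]
ee_rot: [-90.2, -0.5, 180.0]
contact_force: [0.4, 0.9, -0.5]
grip_width: 61.7
```

```bash
python3 go.py 421.5 -173.5 80 -185.7
```

```text
t 27.45 pos [653.6 -95.4  70.7] yaw 180.0 q6 72.1 q1 -18.0 grip 61.7
tau6 0.0000 F [ 0.4  0.9 -0.5] M [-0.009  0.03   0.043] rpy [-90.2  -0.5 180. ]
tx 232.1 ty -9.3 tz 78.2 spin 0.099  rows>=4.9
```

Call:
{"api": "carry_out", "payload": {"plan": [[[45, -5, 15], 0.03, -0.7], [[92, -5, 31], 0.06, -0.7], [[139, 0, 47], 0.1, -0.7], [[186, 0, 62], 0.1, -0.7], [[232, 0, 78], 0.1, -0.7]]}}

```text
t: 27.95
tool_pos: [422.5, -174.3, 74.1]
ee_rot: [-90.0, -0.0, 174.3]
contact_force: [-0.2, -2.3, -0.8]
grip_width: 73.0
```

```bash
python3 go.py 421.5 -173.5 11 174.3; python3 - <<'E'
from h import *
t=cam("top");s=cam("side")
crop(t,245,140,445,300,4,"t17.png");crop(s,210,170,400,320,4,"s17.png")
E
```

```text
t 27.95 pos [ 422.5 -174.3   74.1] yaw 174.3 q6 59.3 q1 -36.4 grip 73.0
tau6 1.2528 F [-0.2 -2.3 -0.8] M [-0.066 -0.016  0.007] rpy [-90.   -0.  174.3]
tx 1.1 ty 63.1 tz -0.6 spin -0.000  rows>=1.3
```

View pics/t17.png

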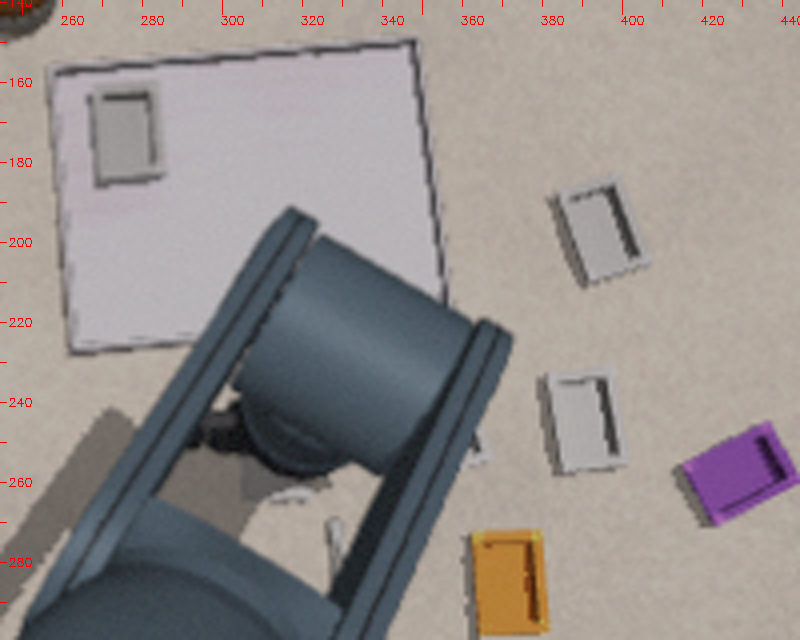

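View pics/s17.png

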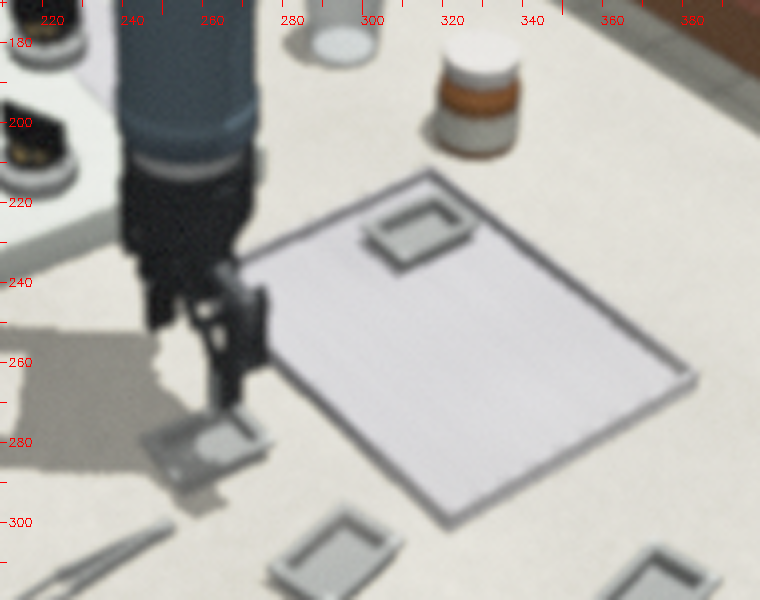

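Call:
{"api": "carry_out", "payload": {"plan": [[[1, 30, 0], 0, -0.7], [[1, 52, 0], 0, -0.7], [[1, 63, 0], 0, -0.7], [[1, 63, 0], 0, -0.7]], "newtons": 60}}

```text
t: 28.45
tool_pos: [422.9, -173.5, 10.1]
ee_rot: [-90.1, -0.1, 174.3]
contact_force: [-0.8, -0.2, 0.5]
grip_width: 72.5
```

Call:
{"api": "carry_out", "payload": {"plan": [[[0, 0, 0], 0, 0.4], [[0, 0, 0], 0, 0.4], [[0, 0, 0], 0, 0.4], [[0, 0, 0], 0, 0.4], [[0, 0, 0], 0, 0.4]]}}

```text
t: 28.95
tool_pos: [424.5, -174.5, 12.8]
ee_rot: [-89.9, 0.1, 174.3]
contact_force: [-1.1, 0.5, 4.9]
grip_width: 45.4
```

Call:
{"api": "carry_out", "payload": {"plan": [[[0, -15, 0], 0, 0.4], [[0, -40, 0], 0, 0.4], [[0, -70, 0], 0, 0.4], [[0, -70, 0], 0, 0.4]]}}

```text
t: 29.35
tool_pos: [426.3, -175.9, 85.6]
ee_rot: [-89.7, 0.4, 174.3]
contact_force: [0.1, -0.5, -0.1]
grip_width: 45.1
```

```bash
python3 go.py 656 -250 80 180; python3 - <<'E'
from h import *
s=cam("side")
crop(s,210,220,310,300,6,"s18.png")
E
```

```text
t 29.35 pos [ 426.3 -175.9   85.6] yaw 174.3 q6 59.4 q1 -36.3 grip 45.1
tau6 -0.0005 F [ 0.1 -0.5 -0.1] M [0.003 0.021 0.008] rpy [-89.7   0.4 174.3]
tx -235.9 ty 5.6 tz 50.9 spin -0.100  rows>=4.8
```

View pics/s18.png

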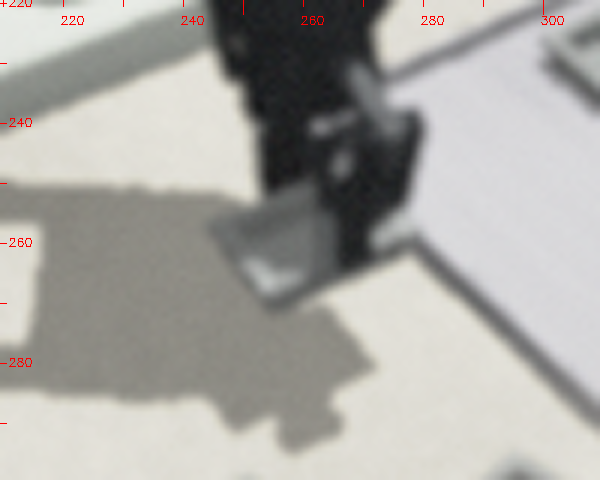

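Call:
{"api": "carry_out", "payload": {"plan": [[[-30, 0, 6], -0.02, 0.4], [[-75, 0, 16], -0.05, 0.4], [[-120, 0, 26], -0.1, 0.4], [[-165, 0, 36], -0.1, 0.4], [[-205, 0, 46], -0.1, 0.4]]}}

```text
t: 29.9
tool_pos: [624.4, -240.4, 80.1]
ee_rot: [-90.0, -0.0, -180.0]
contact_force: [-0.9, -0.3, -1.4]
grip_width: 45.0
```

Call:
{"api": "carry_out", "payload": {"plan": [[[-20, 0, 5], 0, 0.4], [[-28, 20, 6], 0, 0.4], [[-28, 40, 6], 0, 0.4], [[-28, 55, 6], 0, 0.4], [[-28, 55, 6], 0, 0.4]]}}

```text
t: 30.4
tool_pos: [648.4, -245.0, 22.4]
ee_rot: [-90.2, -0.4, 180.0]
contact_force: [-0.1, 0.5, -0.8]
grip_width: 44.8
```

```bash
python3 go.py 656 -250 17 180
```

```text
t 30.40 pos [ 648.4 -245.    22.4] yaw 180.0 q6 60.1 q1 -29.9 grip 44.8
tau6 0.0004 F [-0.1  0.5 -0.8] M [ 0.066  0.039 -0.023] rpy [-90.2  -0.4 180. ]
tx -7.6 ty 5.4 tz 5.0 spin -0.000  rows>=0.2
```

Call:
{"api": "carry_out", "payload": {"plan": [[[-4, 3, 3], 0, 0.4], [[-4, 6, 3], 0, 0.4], [[-4, 8, 3], 0, 0.4], [[-4, 8, 3], 0, 0.4]]}}

```text
t: 30.8
tool_pos: [655.0, -249.5, 18.8]
ee_rot: [-90.0, 0.0, 180.0]
contact_force: [0.4, 0.1, -1.6]
grip_width: 44.6
```

```bash
python3 go.py 656 -250 17 180
```

```text
t 30.80 pos [ 655.  -249.5   18.8] yaw 180.0 q6 60.1 q1 -30.0 grip 44.6
tau6 -0.0001 F [ 0.4  0.1 -1.6] M [ 0.014  0.024 -0.019] rpy [-90.   0. 180.]
tx -1.0 ty 1.8 tz 0.5 spin -0.000  rows>=0.0
```

Call:
{"api": "carry_out", "payload": {"plan": [[[0, 2, 0], 0, 0.4], [[0, 3, 0], 0, 0.4], [[0, 3, 0], 0, 0.4]]}}

```text
t: 31.1
tool_pos: [655.3, -249.6, 16.9]
ee_rot: [-90.0, 0.1, 180.0]
contact_force: [-2.1, 1.8, 5.5]
grip_width: 44.9
```

Call:
{"api": "carry_out", "payload": {"plan": [[[0, 0, 0], 0, 0], [[0, 0, 0], 0, -0.45], [[0, 0, 0], 0, -0.45], [[0, -20, 0], 0, -0.45], [[0, -60, 0], 0, -0.45]]}}

```text
t: 31.6
tool_pos: [652.3, -248.0, 71.7]
ee_rot: [-90.2, -0.4, 180.0]
contact_force: [0.7, -0.8, 1.1]
grip_width: 62.2
```

```bash
python3 go.py 428.5 -293 80 -166.8
```

```text
t 31.60 pos [ 652.3 -248.    71.7] yaw 180.0 q6 60.1 q1 -30.0 grip 62.2
tau6 0.0000 F [ 0.7 -0.8  1.1] M [-0.013 -0.045  0.01 ] rpy [-90.2  -0.4 180. ]
tx 223.8 ty -8.3 tz 45.1 spin -0.231  rows>=4.6
```

Call:
{"api": "carry_out", "payload": {"plan": [[[44, -8, 9], -0.06, -0.7], [[88, -8, 18], -0.12, -0.7], [[132, -8, 27], -0.18, -0.7], [[178, -5, 36], -0.23, -0.7], [[223, 0, 45], -0.23, -0.7]]}}

```text
t: 32.1
tool_pos: [430.4, -294.6, 75.7]
ee_rot: [-89.9, 0.0, -166.7]
contact_force: [-0.3, -1.1, -0.3]
grip_width: 72.3
```

```bash
python3 go.py 428.5 -293 11 -166.8; python3 - <<'E'
from h import *
t=cam("top");s=cam("side")
crop(t,245,140,445,300,4,"t19.png");crop(s,220,200,400,350,4,"s19.png")
E
```

```text
t 32.10 pos [ 430.4 -294.6   75.7] yaw -166.7 q6 30.1 q1 -46.7 grip 72.3
tau6 0.5638 F [-0.3 -1.1 -0.3] M [-0.063  0.042 -0.006] rpy [ -89.9    0.  -166.7]
tx 1.5 ty 64.7 tz -2.0 spin 0.001  rows>=1.3
```

View pics/t19.png

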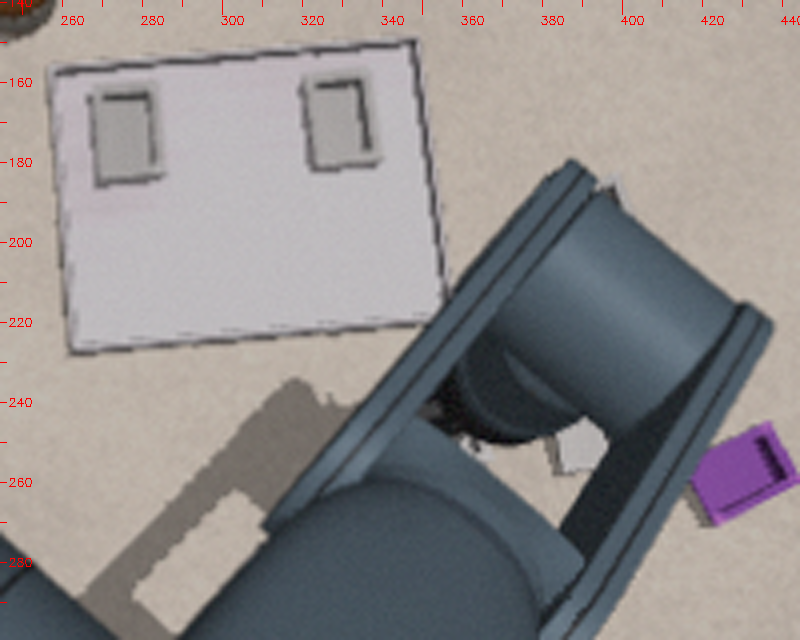

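View pics/s19.png

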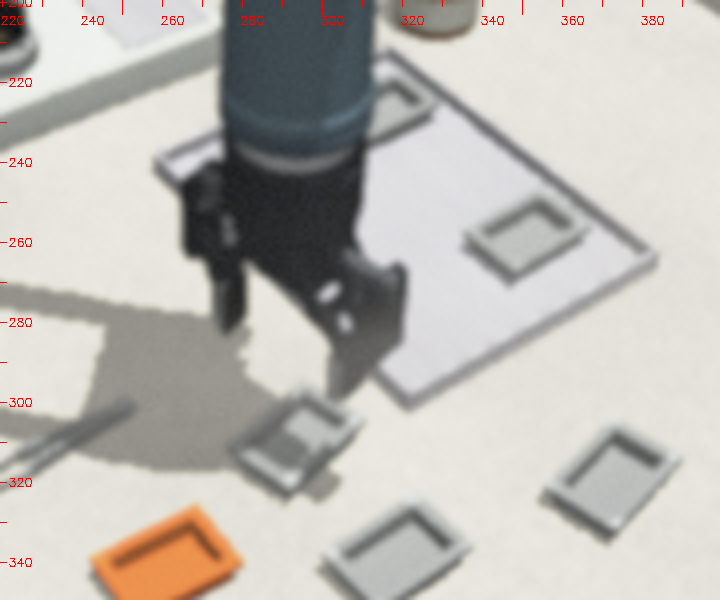

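Call:
{"api": "carry_out", "payload": {"plan": [[[1, 30, -1.5], 0, -0.7], [[1, 52, -1.5], 0, -0.7], [[1, 64, -1.5], 0, -0.7], [[1, 64, -1.5], 0, -0.7]]}}

```text
t: 32.6
tool_pos: [430.1, -292.3, 9.9]
ee_rot: [-90.1, -0.1, -166.8]
contact_force: [0.2, 0.2, -0.6]
grip_width: 72.4
```

Call:
{"api": "carry_out", "payload": {"plan": [[[0, 0, 0], 0, 0.4], [[0, 0, 0], 0, 0.4], [[0, 0, 0], 0, 0.4], [[0, 0, 0], 0, 0.4], [[0, 0, 0], 0, 0.4]]}}

```text
t: 33.1
tool_pos: [431.6, -293.9, 12.9]
ee_rot: [-89.9, 0.1, -166.8]
contact_force: [-0.1, 1.7, 5.7]
grip_width: 45.2
```

Call:
{"api": "carry_out", "payload": {"plan": [[[0, -15, 0], 0, 0.4], [[0, -40, 0], 0, 0.4], [[0, -70, 0], 0, 0.4], [[0, -70, 0], 0, 0.4]]}}

```text
t: 33.5
tool_pos: [432.9, -295.3, 85.7]
ee_rot: [-89.6, 0.3, -166.8]
contact_force: [0.3, -0.7, -0.7]
grip_width: 45.0
```

```bash
python3 go.py 552 -255 80 180; python3 - <<'E'
from h import *
s=cam("side")
crop(s,230,240,330,320,6,"s20.png")
E
```

```text
t 33.50 pos [ 432.9 -295.3   85.7] yaw -166.8 q6 30.3 q1 -46.5 grip 45.0
tau6 -0.0005 F [ 0.3 -0.7 -0.7] M [-0.055 -0.052  0.002] rpy [ -89.6    0.3 -166.8]
tx -125.1 ty 5.7 tz -12.1 spin 0.230  rows>=2.5
```

View pics/s20.png

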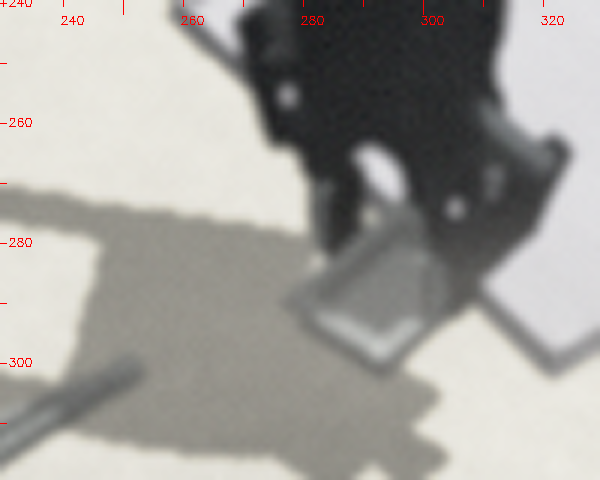

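Call:
{"api": "carry_out", "payload": {"plan": [[[-25, 0, -2], 0.06, 0.4], [[-55, 0, -5], 0.12, 0.4], [[-90, 0, -8], 0.18, 0.4], [[-123, 5, -12], 0.23, 0.4], [[-123, 25, -12], 0.23, 0.4]]}}

```text
t: 34.05
tool_pos: [552.4, -252.8, 57.2]
ee_rot: [-89.9, 0.3, -179.9]
contact_force: [0.1, 0.1, -0.4]
grip_width: 45.0
```

Call:
{"api": "carry_out", "payload": {"plan": [[[0, 15, 0], 0, 0.4], [[0, 30, 0], 0, 0.4], [[0, 38, 0], 0, 0.4], [[0, 38, 0], 0, 0.4]]}}

```text
t: 34.45
tool_pos: [546.8, -252.8, 17.5]
ee_rot: [-90.1, -0.1, 180.0]
contact_force: [0.5, 0.0, -0.2]
grip_width: 45.0
```

```bash
python3 go.py 550 -255 17 180
```

```text
t 34.45 pos [ 546.8 -252.8   17.5] yaw 180.0 q6 54.6 q1 -35.4 grip 45.0
tau6 -0.0002 F [ 0.5  0.  -0.2] M [-0.005 -0.018 -0.004] rpy [-9.01e+01 -1.00e-01  1.80e+02]
tx -3.2 ty 0.5 tz 2.2 spin -0.000  rows>=0.1
```

Call:
{"api": "carry_out", "payload": {"plan": [[[0, 2, 0], 0, 0.4], [[0, 4, 0], 0, 0.4], [[0, 4, 0], 0, 0.4]]}}

```text
t: 34.75
tool_pos: [547.4, -253.2, 16.8]
ee_rot: [-90.0, 0.0, -180.0]
contact_force: [-7.0, 5.2, 19.4]
grip_width: 44.8
```

Call:
{"api": "carry_out", "payload": {"plan": [[[0, 0, 0], 0, 0], [[0, 0, 0], 0, -0.45], [[0, 0, 0], 0, -0.45], [[0, -20, 0], 0, -0.45], [[0, -60, 0], 0, -0.45]]}}

```text
t: 35.25
tool_pos: [545.2, -251.9, 71.1]
ee_rot: [-90.3, -0.4, 180.0]
contact_force: [-0.1, -0.6, -0.0]
grip_width: 61.9
```

```bash
python3 go.py 421.5 -392 80 180.8
```

```text
t 35.25 pos [ 545.2 -251.9   71.1] yaw 180.0 q6 54.6 q1 -35.4 grip 61.9
tau6 0.0000 F [-0.1 -0.6 -0. ] M [ 0.018 -0.029 -0.028] rpy [-90.3  -0.4 180. ]
tx 123.6 ty -8.9 tz 140.1 spin -0.014  rows>=3.7
```

Call:
{"api": "carry_out", "payload": {"plan": [[[30, -8, 35], 0, -0.7], [[60, -8, 70], -0.01, -0.7], [[92, -8, 105], -0.01, -0.7], [[123, -5, 140], -0.01, -0.7], [[123, 0, 140], -0.01, -0.7]]}}

```text
t: 35.75
tool_pos: [421.3, -398.4, 74.3]
ee_rot: [-89.8, -0.0, -179.8]
contact_force: [-0.4, 0.7, -0.5]
grip_width: 72.8
```

```bash
python3 go.py 421.5 -392 11 180.8; python3 - <<'E'
from h import *
t=cam("top");s=cam("side")
crop(t,245,140,445,300,4,"t21.png");crop(s,220,210,400,360,4,"s21.png")
E
```

```text
t 35.75 pos [ 421.3 -398.4   74.3] yaw -179.8 q6 35.5 q1 -54.4 grip 72.8
tau6 -0.6959 F [-0.4  0.7 -0.5] M [ 0.01   0.02  -0.014] rpy [ -89.8   -0.  -179.8]
tx -0.3 ty 63.3 tz -6.3 spin -0.010  rows>=1.3
```

View pics/t21.png

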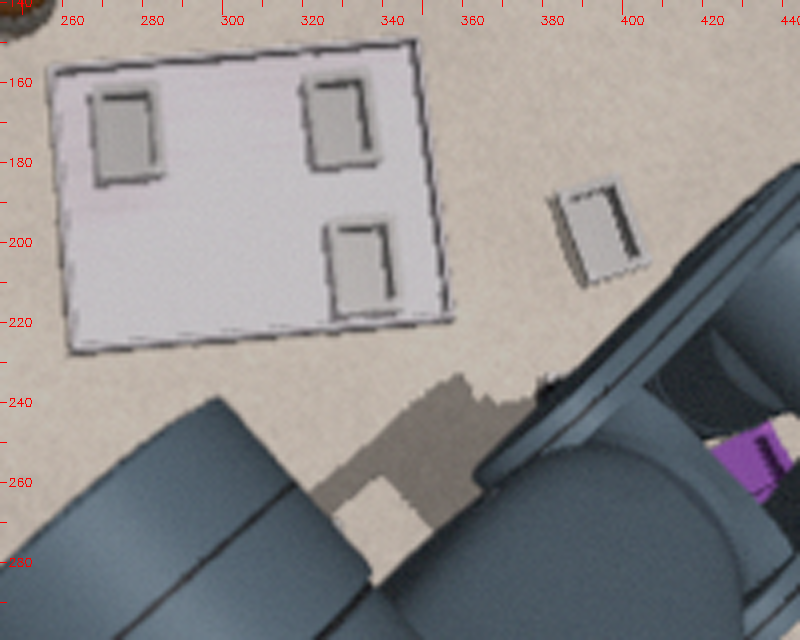

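View pics/s21.png

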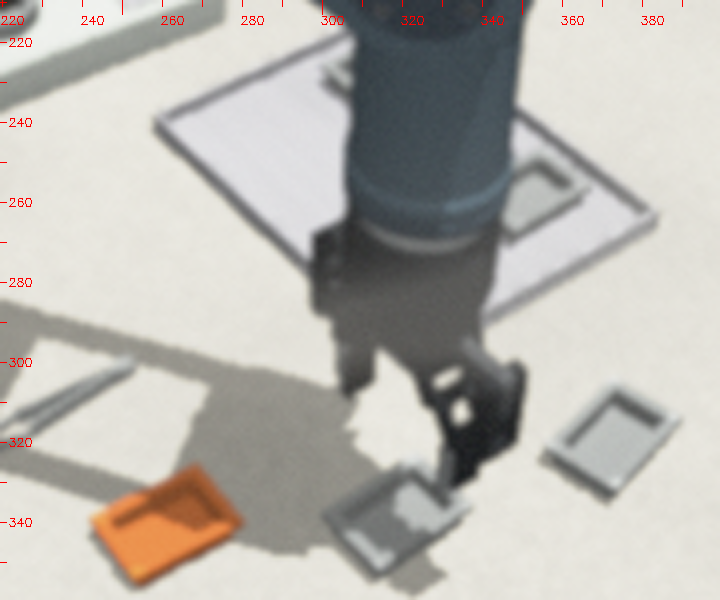

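Call:
{"api": "carry_out", "payload": {"plan": [[[0, 25, 6], -0.01, -0.7], [[0, 50, 6], -0.01, -0.7], [[0, 63, 6], -0.01, -0.7], [[0, 63, 6], -0.01, -0.7]]}}

```text
t: 36.25
tool_pos: [424.3, -396.9, 9.2]
ee_rot: [-90.2, -0.2, -178.8]
contact_force: [-0.0, 0.3, 0.1]
grip_width: 72.7
```

Call:
{"api": "carry_out", "payload": {"plan": [[[0, 0, 0], 0, 0.4], [[0, 0, 0], 0, 0.4], [[0, 0, 0], 0, 0.4], [[0, 0, 0], 0, 0.4], [[0, 0, 0], 0, 0.4]]}}

```text
t: 36.75
tool_pos: [425.6, -399.9, 13.0]
ee_rot: [-89.9, 0.1, -178.9]
contact_force: [1.3, 2.9, 7.1]
grip_width: 45.0
```

Call:
{"api": "carry_out", "payload": {"plan": [[[0, -15, 0], 0, 0.4], [[0, -40, 0], 0, 0.4], [[0, -70, 0], 0, 0.4], [[0, -70, 0], 0, 0.4]]}}

```text
t: 37.15
tool_pos: [426.6, -402.1, 86.1]
ee_rot: [-89.6, 0.3, -178.9]
contact_force: [0.1, -0.6, 0.4]
grip_width: 45.0
```

```bash
python3 go.py 552 -100 90 180; python3 - <<'E'
from h import *
s=cam("side")
crop(s,270,280,370,360,6,"s22.png")
E
```

```text
t 37.15 pos [ 426.6 -402.1   86.1] yaw -178.9 q6 34.7 q1 -54.2 grip 45.0
tau6 -0.0007 F [ 0.1 -0.6  0.4] M [-0.015 -0.049  0.035] rpy [ -89.6    0.3 -178.9]
tx -131.4 ty -3.9 tz -299.6 spin 0.020  rows>=6.5
```

View pics/s22.png

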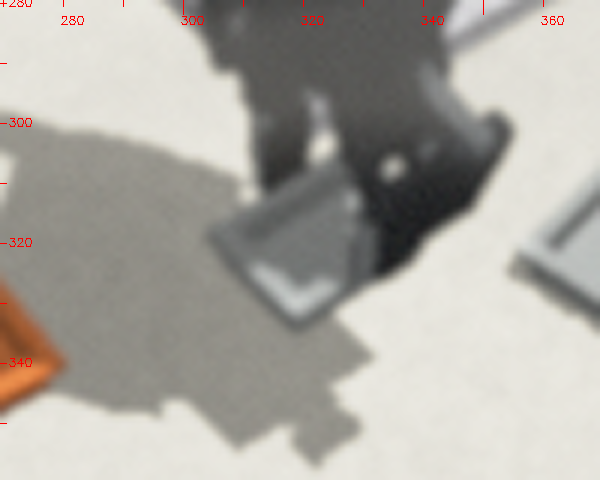

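Call:
{"api": "carry_out", "payload": {"plan": [[[-15, 0, -35], 0, 0.4], [[-33, 0, -75], 0.01, 0.4], [[-52, 0, -118], 0.02, 0.4], [[-70, 0, -160], 0.02, 0.4], [[-88, 0, -200], 0.02, 0.4]]}}

```text
t: 37.7
tool_pos: [508.3, -195.5, 80.3]
ee_rot: [-90.1, -0.1, 180.0]
contact_force: [0.0, -0.7, -1.0]
grip_width: 44.7
```

Call:
{"api": "carry_out", "payload": {"plan": [[[-18, 0, -40], 0, 0.4], [[-36, 0, -80], 0, 0.4], [[-42, 0, -104], 0, 0.4], [[-42, 20, -104], 0, 0.4], [[-42, 40, -104], 0, 0.4]]}}

```text
t: 38.2
tool_pos: [550.8, -92.3, 40.4]
ee_rot: [-90.0, 0.0, -179.9]
contact_force: [-0.6, 0.2, -0.8]
grip_width: 44.7
```

```bash
python3 go.py 552 -97 17 180
```

```text
t 38.20 pos [550.8 -92.3  40.4] yaw -179.9 q6 68.9 q1 -21.0 grip 44.7
tau6 0.0306 F [-0.6  0.2 -0.8] M [ 0.038  0.001 -0.011] rpy [ -90.     0.  -179.9]
tx -1.2 ty 23.4 tz 4.7 spin 0.002  rows>=0.5
```

Call:
{"api": "carry_out", "payload": {"plan": [[[-3, 10, 3], 0, 0.4], [[-3, 20, 3], 0, 0.4], [[-3, 22, 3], 0, 0.4], [[-3, 22, 3], 0, 0.4]]}}

```text
t: 38.6
tool_pos: [553.5, -97.0, 19.1]
ee_rot: [-90.0, -0.0, 179.9]
contact_force: [0.2, -0.1, 0.1]
grip_width: 44.9
```

Call:
{"api": "carry_out", "payload": {"plan": [[[0, 2, 0], 0, 0.4], [[0, 3, 0], 0, 0.4], [[0, 3, 0], 0, 0.4]]}}

```text
t: 38.9
tool_pos: [554.1, -97.0, 17.1]
ee_rot: [-90.0, 0.1, 180.0]
contact_force: [-0.2, -0.8, 1.0]
grip_width: 44.6
```

```bash
python3 go.py 552 -97 17 180
```

```text
t 38.90 pos [554.1 -97.   17.1] yaw 180.0 q6 68.7 q1 -21.3 grip 44.6
tau6 -0.0166 F [-0.2 -0.8  1. ] M [-0.087  0.086 -0.014] rpy [-9.0e+01  1.0e-01  1.8e+02]
tx 2.1 ty 0.1 tz -0.0 spin -0.000  rows>=0.0
```

Call:
{"api": "carry_out", "payload": {"plan": [[[0, 1, 0], 0, 0], [[0, 1, 0], 0, -0.45], [[0, 1, 0], 0, -0.45], [[0, -20, 0], 0, -0.45], [[0, -60, 0], 0, -0.45]]}}

```text
t: 39.4
tool_pos: [551.1, -95.8, 73.9]
ee_rot: [-90.2, -0.4, 180.0]
contact_force: [1.1, 0.1, -0.4]
grip_width: 61.9
```

```bash
python3 go.py 554 -424 90 -166.7;python3 - <<'E'
from h import *
t=cam("top");s=cam("side")
crop(t,245,140,445,300,4,"t23.png");crop(s,220,210,400,360,4,"s23.png")
E
```

```text
t 39.40 pos [551.1 -95.8  73.9] yaw 180.0 q6 68.7 q1 -21.3 grip 61.9
tau6 0.0000 F [ 1.1  0.1 -0.4] M [-0.02   0.029  0.017] rpy [-90.2  -0.4 180. ]
tx -3.0 ty -16.1 tz 328.2 spin -0.232  rows>=6.6
```

View pics/t23.png

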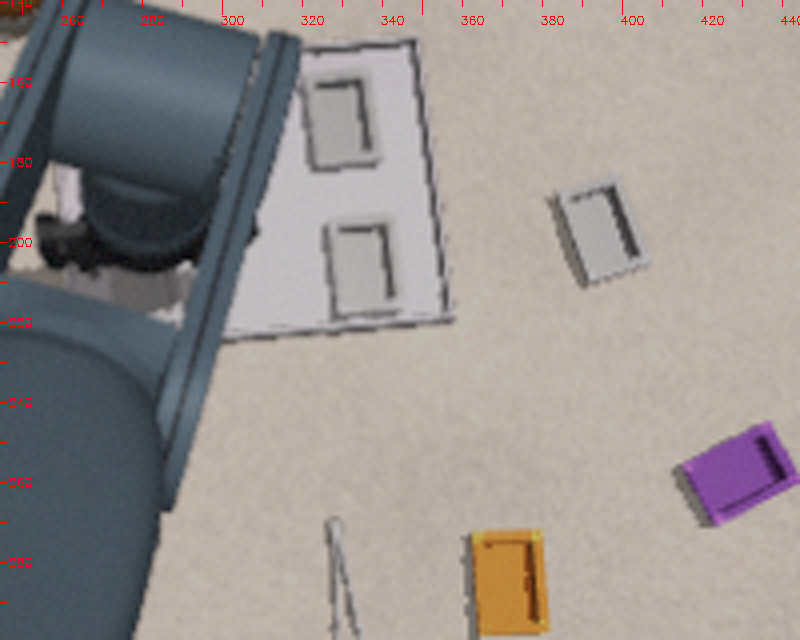

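View pics/s23.png

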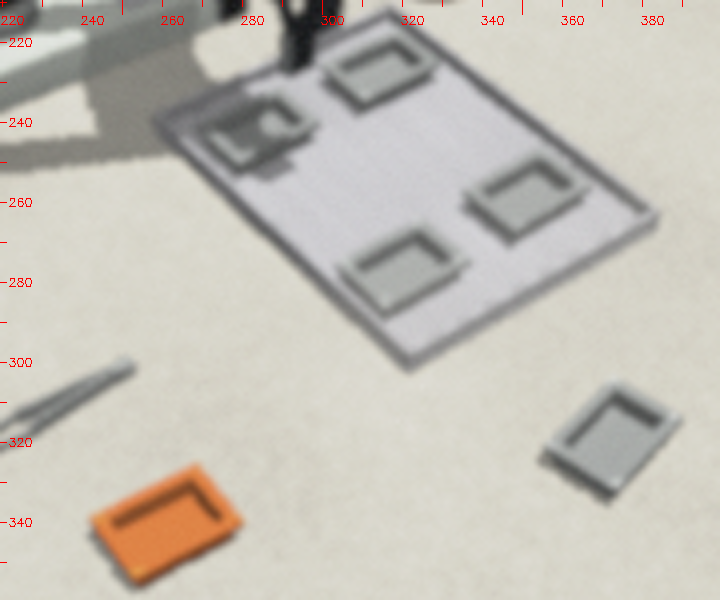

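Call:
{"api": "carry_out", "payload": {"plan": [[[0, -16, 40], -0.05, -0.5], [[0, -16, 85], -0.1, -0.6], [[0, -16, 130], -0.16, -0.7], [[0, -10, 175], -0.23, -0.7], [[0, -10, 220], -0.23, -0.7]]}}

```text
t: 40.0
tool_pos: [553.0, -318.0, 85.2]
ee_rot: [-90.1, -0.0, -166.7]
contact_force: [1.6, -0.3, 0.1]
grip_width: 72.3
```

```bash
python3 go.py 554 -424 70 -166.7
```

```text
t 40.00 pos [ 553.  -318.    85.2] yaw -166.7 q6 36.8 q1 -39.9 grip 72.3
tau6 0.0943 F [ 1.6 -0.3  0.1] M [ 0.038 -0.025  0.029] rpy [ -90.1   -0.  -166.7]
tx 23.4 ty 15.2 tz 103.4 spin -0.000  rows>=2.1
```

Call:
{"api": "carry_out", "payload": {"plan": [[[10, 5, 40], 0, -0.7], [[18, 10, 80], 0, -0.7], [[24, 15, 103], 0, -0.7], [[24, 15, 103], 0, -0.7]]}}

```text
t: 40.4
tool_pos: [552.5, -426.1, 69.5]
ee_rot: [-90.0, -0.0, -167.0]
contact_force: [1.5, -0.2, 0.3]
grip_width: 72.3
```

```bash
python3 go.py 554 -424 11 -166.7; python3 - <<'E'
from h import *
s=cam("side")
crop(s,310,240,410,340,6,"s24.png")
E
```

```text
t 40.40 pos [ 552.5 -426.1   69.5] yaw -167.0 q6 30.3 q1 -46.8 grip 72.3
tau6 -0.2405 F [ 1.5 -0.2  0.3] M [0.    0.03  0.019] rpy [ -90.   -0. -167.]
tx -2.0 ty 58.5 tz -1.7 spin -0.006  rows>=1.2
```

View pics/s24.png

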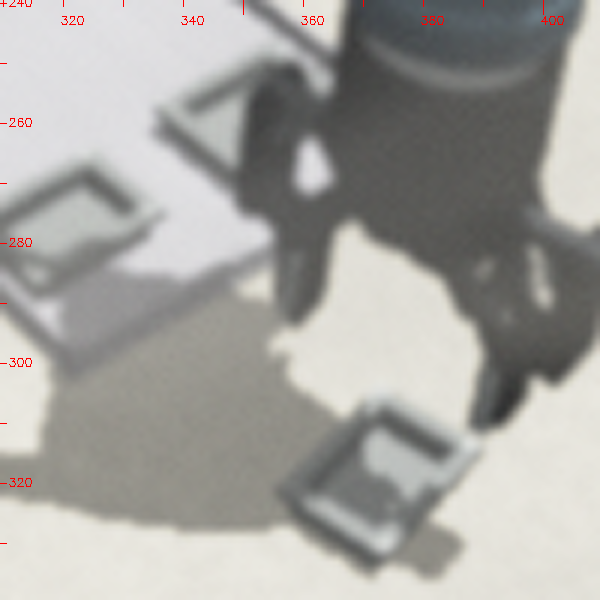

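Call:
{"api": "carry_out", "payload": {"plan": [[[-2, 25, -1.5], 0, -0.7], [[-2, 45, -1.5], 0, -0.7], [[-2, 58, -1.5], 0, -0.7], [[-2, 58, -1.5], 0, -0.7]]}}

```text
t: 40.85
tool_pos: [554.4, -418.1, 11.1]
ee_rot: [-90.2, -0.1, -166.8]
contact_force: [-0.4, 0.3, 0.0]
grip_width: 72.5
```

Call:
{"api": "carry_out", "payload": {"plan": [[[0, 0, 0], 0, 0.4], [[0, 0, 0], 0, 0.4], [[0, 0, 0], 0, 0.4], [[0, 0, 0], 0, 0.4], [[0, 0, 0], 0, 0.4]]}}

```text
t: 41.35
tool_pos: [557.2, -420.8, 17.9]
ee_rot: [-89.8, 0.2, -166.8]
contact_force: [-1.2, 5.8, 14.6]
grip_width: 25.6
```

Call:
{"api": "carry_out", "payload": {"plan": [[[0, -15, 0], 0, 0.4], [[0, -40, 0], 0, 0.4], [[0, -70, 0], 0, 0.4], [[0, -70, 0], 0, 0.4]]}}

```text
t: 41.75
tool_pos: [558.0, -423.3, 90.3]
ee_rot: [-89.5, 0.3, -166.8]
contact_force: [0.5, -0.0, 0.7]
grip_width: 25.8
```

```bash
python3 go.py 552 -174 80 180; python3 - <<'E'
from h import *
s=cam("side")
crop(s,310,240,410,340,6,"s25.png")
E
```

```text
t 41.75 pos [ 558.  -423.3   90.3] yaw -166.8 q6 30.5 q1 -46.3 grip 25.8
tau6 -0.0006 F [ 0.5 -0.   0.7] M [-0.031  0.012  0.03 ] rpy [ -89.5    0.3 -166.8]
tx -51.0 ty 10.3 tz -244.1 spin 0.230  rows>=5.0
```

View pics/s25.png

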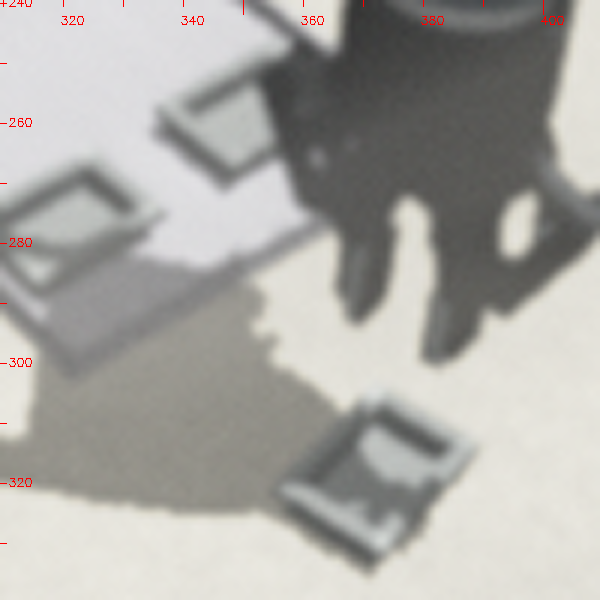

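```bash
python3 - <<'E'
from h import *
t=cam("top");s=cam("side")
crop(t,345,150,445,250,6,"t26.png")
crop(s,330,290,410,350,9,"s26.png")
E
```

View pics/t26.png

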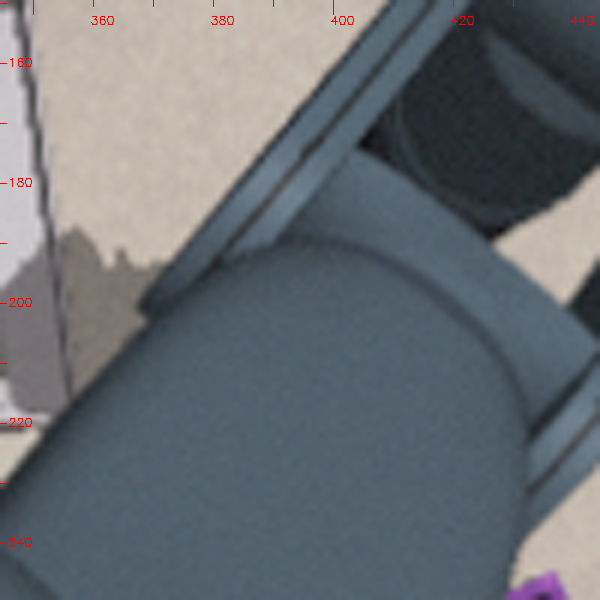

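View pics/s26.png

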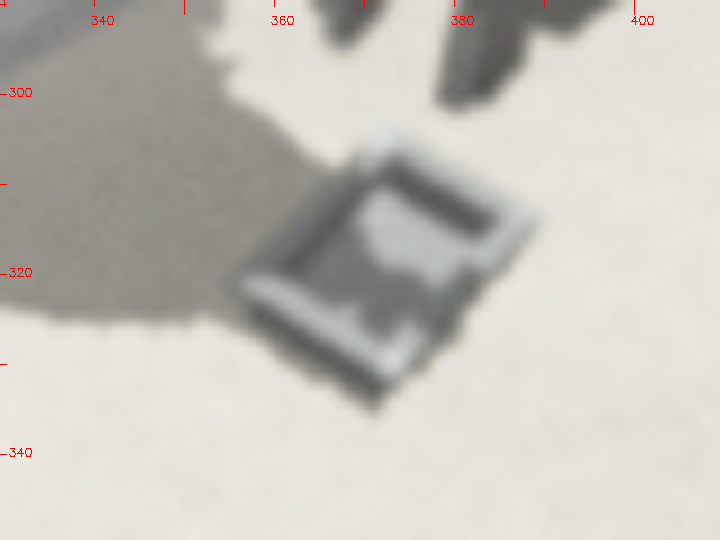

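Call:
{"api": "carry_out", "payload": {"plan": [[[0, 0, 0], 0, -0.7], [[0, 0, 0], 0, -0.7], [[0, 0, 0], 0, -0.7], [[0, 20, 0], 0, -0.7]]}}

```text
t: 42.3
tool_pos: [556.8, -422.0, 65.6]
ee_rot: [-89.7, 0.2, -166.8]
contact_force: [0.5, -0.8, 0.6]
grip_width: 72.5
```

```bash
python3 go.py 554.5 -423.5 5 -166.7
```

```text
t 42.30 pos [ 556.8 -422.    65.6] yaw -166.8 q6 30.5 q1 -46.3 grip 72.5
tau6 0.0000 F [ 0.5 -0.8  0.6] M [-0.051 -0.019  0.019] rpy [ -89.7    0.2 -166.8]
tx 2.6 ty 60.6 tz 0.9 spin -0.002  rows>=1.2
```

Call:
{"api": "carry_out", "payload": {"plan": [[[2, 25, 1], 0, -0.7], [[2, 45, 1], 0, -0.7], [[2, 56, 1], 0, -0.7], [[2, 59, 1], 0, -0.7], [[2, 59, 1], 0, -0.7]]}}

```text
t: 42.8
tool_pos: [553.6, -422.0, 4.1]
ee_rot: [-90.0, -0.0, -166.8]
contact_force: [-0.6, 0.5, 0.8]
grip_width: 72.7
```

```bash
python3 go.py 554.5 -423.5 5 -166.7; python3 - <<'E'
from h import *
s=cam("side")
crop(s,310,240,410,340,6,"s27.png")
E
```

```text
t 42.80 pos [ 553.6 -422.     4.1] yaw -166.8 q6 30.4 q1 -46.5 grip 72.7
tau6 0.0001 F [-0.6  0.5  0.8] M [ 0.002 -0.012  0.023] rpy [ -90.    -0.  -166.8]
tx -0.5 ty -0.9 tz 1.7 spin -0.002  rows>=0.0
```

View pics/s27.png

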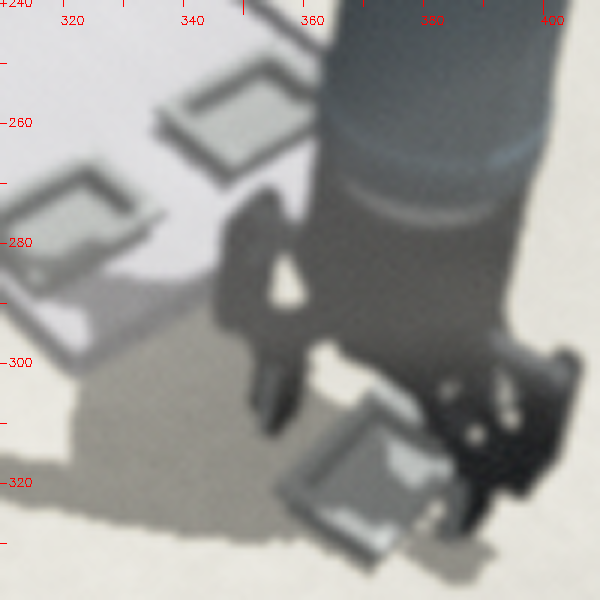

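Call:
{"api": "carry_out", "payload": {"plan": [[[0, 0, 0], 0, 0.4], [[0, 0, 0], 0, 0.4], [[0, 0, 0], 0, 0.4], [[0, 0, 0], 0, 0.4]]}}

```text
t: 43.25
tool_pos: [554.5, -422.9, 6.2]
ee_rot: [-89.8, 0.1, -166.8]
contact_force: [0.3, -0.6, 5.5]
grip_width: 45.7
```

```bash
python3 go.py 554.5 -423.5 5 -166.7
```

```text
t 43.25 pos [ 554.5 -422.9    6.2] yaw -166.8 q6 30.4 q1 -46.5 grip 45.7
tau6 -0.0003 F [ 0.3 -0.6  5.5] M [0.064 0.033 0.041] rpy [-8.980e+01  1.000e-01 -1.668e+02]
tx 0.1 ty 1.2 tz 0.6 spin -0.002  rows>=0.0
```

Gripped (45.7 mm). Lift and check.

Call:
{"api": "carry_out", "payload": {"plan": [[[0, -15, 0], 0, 0.4], [[0, -40, 0], 0, 0.4], [[0, -75, 0], 0, 0.4], [[0, -75, 0], 0, 0.4]]}}

```text
t: 43.65
tool_pos: [556.1, -424.5, 86.1]
ee_rot: [-89.5, 0.3, -166.8]
contact_force: [1.2, -0.5, 0.1]
grip_width: 45.8
```

```bash
python3 go.py 552 -174 80 180; python3 - <<'E'
from h import *
s=cam("side")
crop(s,310,240,410,340,6,"s28.png")
E
```

```text
t 43.65 pos [ 556.1 -424.5   86.1] yaw -166.8 q6 30.4 q1 -46.5 grip 45.8
tau6 -0.0004 F [ 1.2 -0.5  0.1] M [-0.093 -0.012  0.011] rpy [ -89.5    0.3 -166.8]
tx -53.1 ty 6.1 tz -244.8 spin 0.230  rows>=5.0
```

View pics/s28.png

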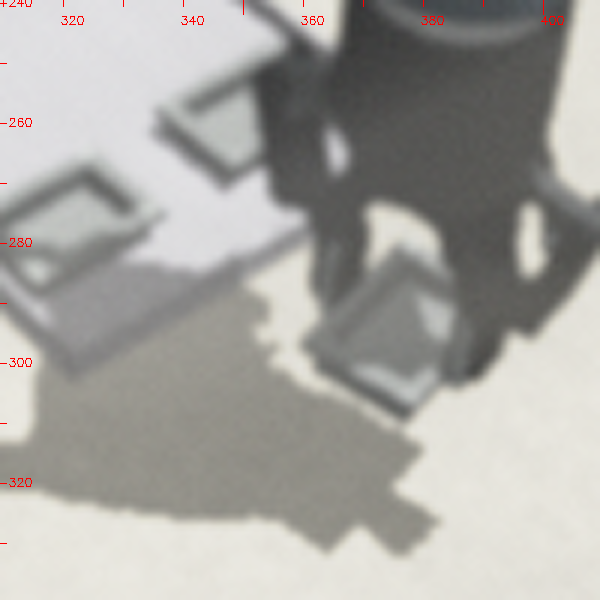

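Call:
{"api": "carry_out", "payload": {"plan": [[[-8, 0, -35], 0.05, 0.4], [[-17, 0, -75], 0.1, 0.4], [[-27, 0, -118], 0.16, 0.4], [[-36, 0, -160], 0.23, 0.4], [[-45, 0, -205], 0.23, 0.4]]}}

```text
t: 44.2
tool_pos: [549.8, -210.3, 78.6]
ee_rot: [-90.1, -0.1, 179.8]
contact_force: [0.3, 0.4, -0.8]
grip_width: 46.2
```

Call:
{"api": "carry_out", "payload": {"plan": [[[0, 0, -20], 0, 0.4], [[0, 0, -38], 0, 0.4], [[0, 15, -40], 0, 0.4], [[0, 35, -40], 0, 0.4], [[0, 35, -40], 0, 0.4]]}}

```text
t: 44.7
tool_pos: [549.0, -171.6, 41.9]
ee_rot: [-90.1, -0.3, 180.0]
contact_force: [-0.6, -0.6, -1.2]
grip_width: 45.8
```

```bash
python3 go.py 552 -175 14 180
```

```text
t 44.70 pos [ 549.  -171.6   41.9] yaw 180.0 q6 61.6 q1 -28.5 grip 45.8
tau6 0.0038 F [-0.6 -0.6 -1.2] M [-0.001  0.002 -0.028] rpy [-90.1  -0.3 180. ]
tx -3.0 ty 27.9 tz 3.4 spin -0.000  rows>=0.6
```

Call:
{"api": "carry_out", "payload": {"plan": [[[-2, 12, 3], 0, 0.4], [[-2, 22, 3], 0, 0.4], [[-2, 27, 3], 0, 0.4], [[-2, 27, 3], 0, 0.4]]}}

```text
t: 45.1
tool_pos: [552.1, -175.1, 16.4]
ee_rot: [-90.0, -0.1, 180.0]
contact_force: [-0.7, 0.3, -0.6]
grip_width: 46.0
```

Call:
{"api": "carry_out", "payload": {"plan": [[[0, 2, 0], 0, 0.4], [[0, 3, 0], 0, 0.4], [[0, 3, 0], 0, 0.4]]}}

```text
t: 45.4
tool_pos: [552.9, -175.1, 14.6]
ee_rot: [-90.0, 0.0, 180.0]
contact_force: [0.6, -1.0, -0.6]
grip_width: 46.1
```

```bash
python3 go.py 552 -175 14 180
```

```text
t 45.40 pos [ 552.9 -175.1   14.6] yaw 180.0 q6 61.4 q1 -28.6 grip 46.1
tau6 0.0001 F [ 0.6 -1.  -0.6] M [ 0.021  0.025 -0.021] rpy [-90.   0. 180.]
tx 0.9 ty 0.6 tz -0.1 spin -0.000  rows>=0.0
```

Call:
{"api": "carry_out", "payload": {"plan": [[[0, 2, 0], 0, 0.4], [[0, 4, 0], 0, 0.4], [[0, 4, 0], 0, 0.4]]}}

```text
t: 45.7
tool_pos: [552.8, -175.1, 10.3]
ee_rot: [-90.0, 0.0, 180.0]
contact_force: [1.0, 0.5, -0.4]
grip_width: 46.1
```

```bash
python3 go.py 552 -175 14 180
```

```text
t 45.70 pos [ 552.8 -175.1   10.3] yaw 180.0 q6 61.4 q1 -28.6 grip 46.1
tau6 -0.0001 F [ 1.   0.5 -0.4] M [-0.023  0.001  0.007] rpy [-90.   0. 180.]
tx 0.8 ty -3.7 tz -0.1 spin -0.000  rows>=0.1
```

Call:
{"api": "carry_out", "payload": {"plan": [[[0, 1, 0], 0, 0.4], [[0, 2, 0], 0, 0.4], [[0, 2, 0], 0, 0.4]]}}

```text
t: 46.0
tool_pos: [552.8, -175.1, 10.1]
ee_rot: [-90.0, 0.0, -180.0]
contact_force: [-4.6, 1.8, 13.9]
grip_width: 45.9
```

```bash
python3 go.py 552 -175 14 180;  python3 - <<'E'
from h import *
s=cam("side")
crop(s,250,210,370,310,6,"s29.png")
E
```

```text
t 46.00 pos [ 552.8 -175.1   10.1] yaw -180.0 q6 61.4 q1 -28.6 grip 45.9
tau6 -0.0215 F [-4.6  1.8 13.9] M [0.199 0.724 0.014] rpy [ -90.    0. -180.]
tx 0.8 ty -3.9 tz -0.1 spin 0.000  rows>=0.1
```

View pics/s29.png

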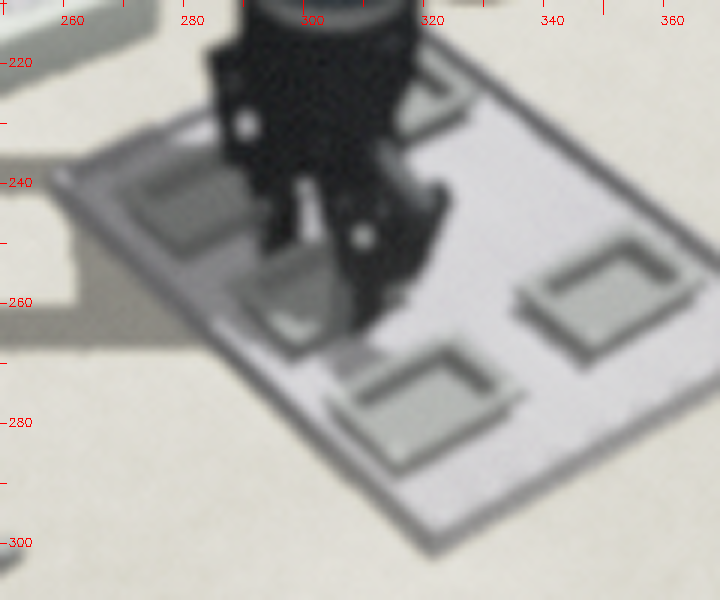

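Contact at the floor; release with a narrow opening and lift.

Call:
{"api": "carry_out", "payload": {"plan": [[[0, -1, 0], 0, 0], [[0, -1, 0], 0, -0.4], [[0, -1, 0], 0, -0.4], [[0, -20, 0], 0, -0.4], [[0, -60, 0], 0, -0.4]]}}

```text
t: 46.55
tool_pos: [550.2, -173.9, 65.5]
ee_rot: [-90.2, -0.4, 180.0]
contact_force: [0.2, 0.1, 0.5]
grip_width: 59.6
```

```bash
python3 go.py 330 -330 250 180
```

```text
t 46.55 pos [ 550.2 -173.9   65.5] yaw 180.0 q6 61.4 q1 -28.6 grip 59.6
tau6 0.0000 F [0.2 0.1 0.5] M [ 0.021 -0.025  0.005] rpy [-90.2  -0.4 180. ]
tx 220.1 ty -184.5 tz 156.2 spin -0.000  rows>=6.5
```

Call:
{"api": "carry_out", "payload": {"plan": [[[0, -40, 0], 0, -0.4], [[20, -85, 10], 0, -1], [[60, -110, 30], 0, -1], [[95, -130, 60], 0, -1], [[125, -140, 95], 0, -1]]}}

```text
t: 47.05
tool_pos: [427.0, -270.4, 210.4]
ee_rot: [-89.9, 0.1, -179.9]
contact_force: [0.3, 0.1, 0.3]
grip_width: 85.4
```

Call:
{"api": "carry_out", "payload": {"plan": [[[30, 0, 35], 0, -1], [[60, 0, 70], 0, -1], [[90, 0, 110], 0, -1], [[110, 0, 150], 0, -1], [[120, 0, 190], 0, -1]]}}

```text
t: 47.55
tool_pos: [305.6, -461.6, 208.4]
ee_rot: [-90.0, -0.0, 179.9]
contact_force: [0.3, -0.1, 1.0]
grip_width: 85.5
```

```bash
python3 - <<'E'
from h import *
t=cam("top");s=cam("side")
cv2.imwrite("pics/top30.png",t["img"])
crop(s,120,110,390,310,2.96 and 3,"s30.png")
crop(t,60,120,360,300,2.6 and 2,"x.png")
crop(t,60,180,260,300,4,"t30.png"); crop(t,245,140,365,240,6,"t31.png")
E
```

```text
(no output)
```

View pics/top30.png

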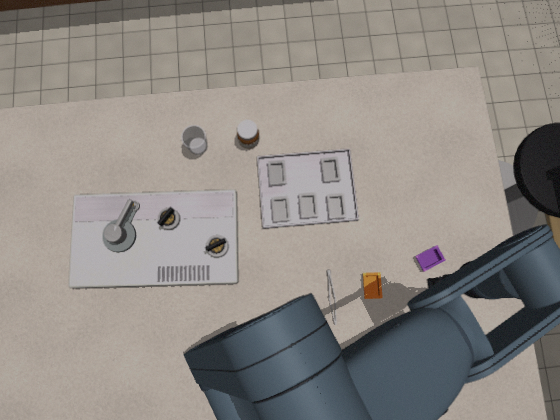

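View pics/t30.png

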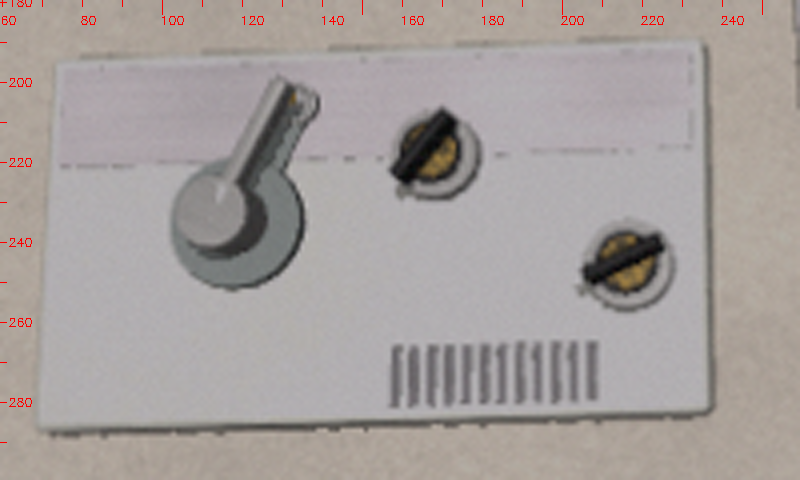

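View pics/t31.png

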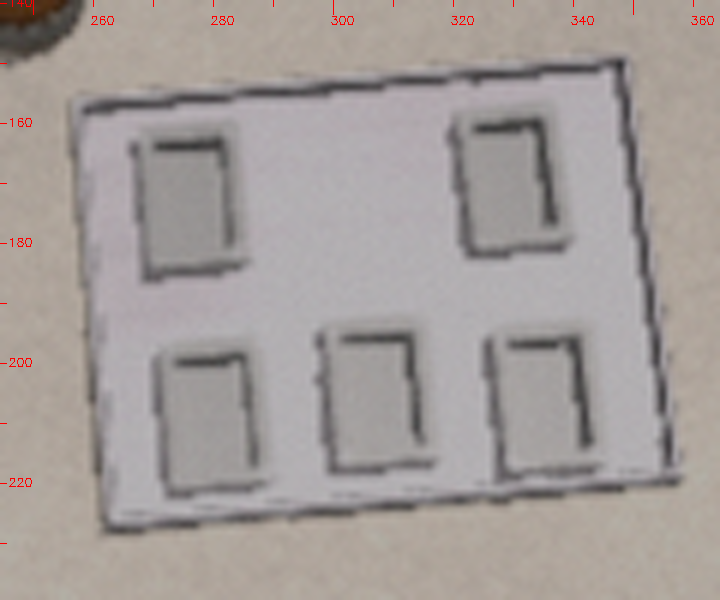

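View pics/s30.png

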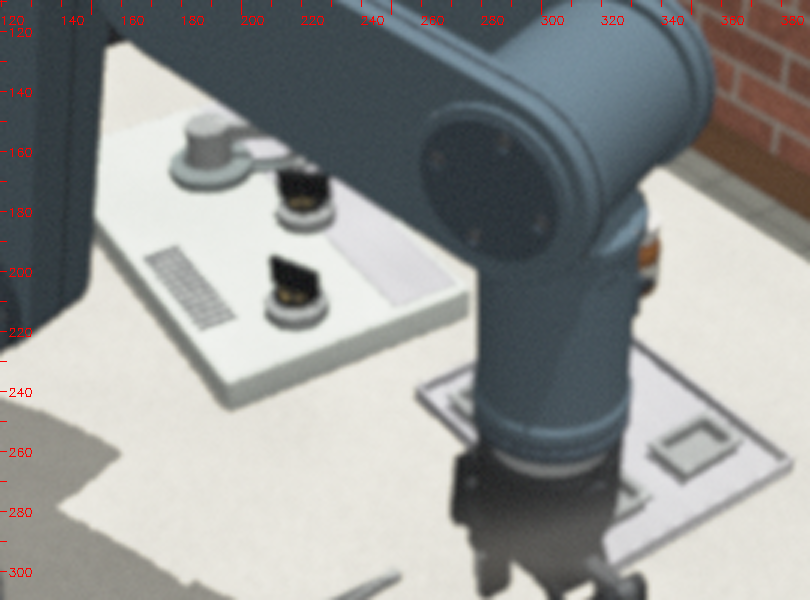

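```bash
python3 - <<'E'
from h import *
t=cam("top"); crop(t,95,190,145,240,12,"t32.png")
E
```

```text
(no output)
```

View pics/t32.png

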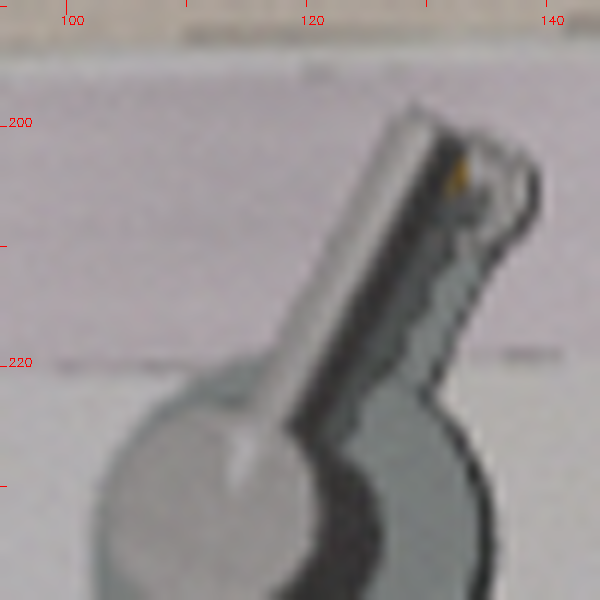

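```bash
python3 - <<'E'
from h import *
t=cam("top")
T=lambda a,b:(a/12+95-.5,b/12+190-.5)
e=onz(t,T(420,120),100);b=onz(t,T(283,390),100);d=e-b
print(e,b,np.degrees(np.arctan2(d[1],d[0])))
# same-camera references: axis from base disc (510,346.2) and stem/bar (511.6,345.6)
for ax in((510,346.2),(511.6,345.6),(512,347)):
    v=e[:2]-ax; print(ax,np.hypot(*v),np.degrees(np.arctan2(v[1],v[0])))
# base arm edges to collar: right edge etc -> collar circle outer: direction
for z in(48,52,56):
    k=onz(t,(134.15,205.4),z); 
    for ax in((510,346.2),(511.6,345.6)):
        v=k[:2]-ax; print(z,k[:2].round(1),np.hypot(*v).round(1),np.degrees(np.arctan2(v[1],v[0])).round(1))
n=onz(t,T(458,172),68);print("brass z68",n)
E
```

```text
[595.59996204 301.36251135 100.        ] [537.88048489 333.17650249 100.        ] -28.86280421902269
(510, 346.2) 96.63205415313654 -27.64566720823159
(511.6, 345.6) 94.93655262829351 -27.77295085178697
(512, 347) 95.24565094291542 -28.630268548504795
48 [591.  305.2] 90.8 -26.8
48 [591.  305.2] 89.1 -26.9
52 [590.1 304. ] 90.5 -27.8
52 [590.1 304. ] 88.8 -27.9
56 [589.1 302.8] 90.2 -28.8
56 [589.1 302.8] 88.5 -28.9
brass z68 [590.93313562 303.07488126  68.        ]
```

Call:
{"api": "carry_out", "payload": {"plan": [[[-20, -10, -40], 0, -1], [[-40, -20, -80], 0, -1], [[-60, -30, -125], 0, -1], [[-70, -30, -170], 0, -1], [[-75, -30, -215], 0, -1]]}}

```text
t: 48.25
tool_pos: [383.4, -241.6, 238.6]
ee_rot: [-90.0, 0.1, -179.9]
contact_force: [0.1, -0.1, -0.1]
grip_width: 85.6
```

Call:
{"api": "carry_out", "payload": {"plan": [[[5, 0, -40], 0, -1], [[10, 0, -80], 0, -1], [[15, 0, -125], 0, -1], [[15, 0, -170], 0, -1], [[15, 0, -210], 0, -1]]}}

```text
t: 48.75
tool_pos: [366.3, -31.7, 238.3]
ee_rot: [-90.0, 0.0, -179.9]
contact_force: [0.4, -0.9, -0.9]
grip_width: 85.6
```

```bash
python3 - <<'E'
from h import *
s=cam("side");t=cam("top")
crop(s,245,190,395,310,5,"s33.png"); cv2.imwrite("pics/side33.png",s["img"])
E
```

```text
(no output)
```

View pics/s33.png

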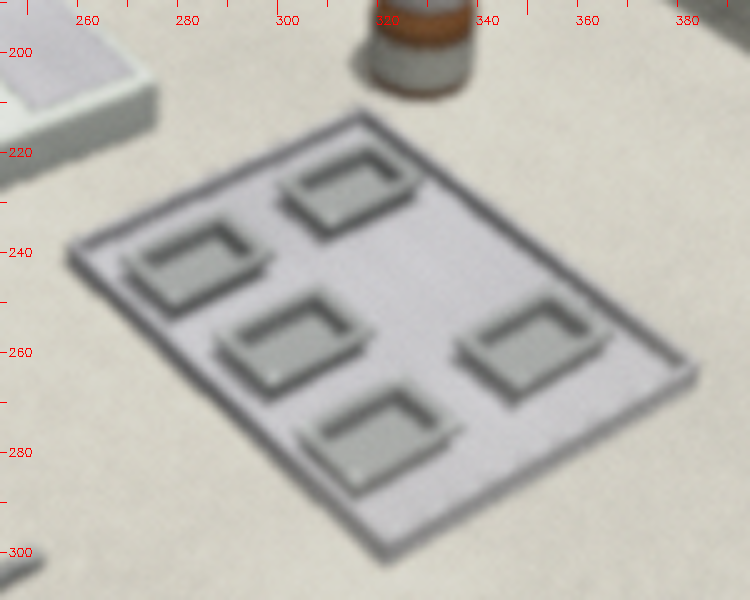

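View pics/side33.png

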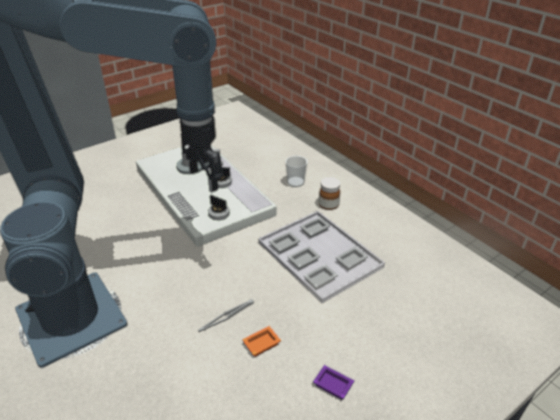

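The side view shows all five moulds flat in the tray at about (314,227), (284,243), (303,259), (320,276) and (351,258). No steel mould is left on the bench, and the jar, beaker and forceps are where they started. The gripper hangs free at z = 238 mm, so I hand in.

```bash
python3 -c "
from rig import ticket
print(ticket.hand_in())"
```

```text
the job is handed in; nothing more can be done
None
```

The job is handed in at about 49 s of the 210 s. Both plugs are tightened, the spout is over the fill collar, and all five steel moulds are in the tray. `hand_in()` gives no verdict, so the figures below are my own measurements.

- **Plugs:** I turned each one clockwise until the torque jumped, then a little further. From the torque I estimate bite at about 0.45 rad on plug 1 and 0.5 rad on plug 2; snug is 0.2 to 0.7. One last torque reading on plug 2 was lower than expected (0.15 N m), while earlier readings and the turn made since the bite point to about 0.5.
- **Spout:** it was swivelled only after both plugs were snug. In the last top view the bar points at about -28.5° and the collar lies at about -28°, so the nozzle is within roughly 3 mm of the collar's centre.
- **Moulds:** the final side and top views show all five flat in the tray, with none stacked and none left on the bench. The orange and purple look-alikes were left alone.
- **Bystanders:** the jar, beaker and forceps look unmoved in the pictures.

Some things went wrong or disagreed on the way:
- The first close on plug 1 was too low and pressed down with about 51 N. Lifting it then read 61 N before I eased it; the wrist limit is 120 N.
- On the fifth mould the fingers first closed over the rim. I gripped it again about 7 mm lower and it held.
- I shifted the tool the wrong way before gripping the fourth mould, but the grip still held.
- Heights measured with the side camera came out about 5 mm low, so I relied on the top camera and on contact.

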